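Reassemble the spray line's air filters

ROBOT

A 6-joint arm with a two-finger parallel gripper is mounted at the origin on the work surface. World frame = base frame: x ahead of the robot, y to its left, z up, the work surface at z = 0. Lengths are in mm, angles in rad, forces in N, time in s.
With the tool pointing down it reaches from about 350 to 975 mm from the base axis. Payload 7.1 kg.
Tool frame: the origin (TCP) lies at the very end of the fingers, on their centre line; the grasp point (between the pads) lies 19 mm behind it; x points along the fingers, y is the direction in which the jaws open and shut, and the axes are right-handed (so a half turn about x gives the same grasp; the last joint's range is limited). The gripper opens to 88 mm and grips with 3 to 60 N. Pads are 20 mm wide; open, the fingers measure 115 mm over their backs; the gripper's body (75 mm by 178 mm) begins 61 mm behind the grasp point.
Start: joints at [-1.278, 0.423, 1.63, -0, 1.089, -0.019], TCP at [191.75, -594.841, 192.775] pointing down, gripper open.
Joint ranges: [-3, 3], [-0.9, 2.11], [0.09, 2.58], [-1.31, 4.45], [0.11, 2.69], [-2.54, 2.54]. Speed limits (rad/s): [2.39, 2.39, 3.01, 3.14, 3.14, 3.14].

INTERFACE

Orientations are given as a rotation vector (axis times angle).
In Python, from workcell import ctrl gives the robot as it stands. The module is installed in compiled form; this text tells all that it offers.
- The arm moves only by the tool carry_out, never from a script. Its argument "commands" is a list of rows, each a list of 6 numbers: the shift along the tool's x, y, z in m, then the turn, a rotation vector about the tool's x, y, z in degrees. In form: [[tx, ty, tz, rx, ry, rz], ...]. A call has 1 to 8 rows; each row shifts and turns the pose as measured when the row begins, along the tool's axes as they then stand; what a row does not reach is not made up. A row lasts 1/8 s, in which the tool goes at most 62.5 mm and 10.7 degrees, less where a joint would pass 70% of its speed; a pose out of reach is approached as far as the arm can. A call with a gripper value outside its range is refused whole. "grip" is the closure, from 0 (fully open) to 1 (shut), set as the call begins (left out, the last holds). The fingers move at their own pace and stop on an object; the grip force is fixed at half the most. Time passes only in rows, so rows that do not move let the fingers close. It gives the time, the measured TCP pose, the force and the opening at its end, in the units of the state.
- ctrl.get_obs(): the state, without advancing time (a new reading comes with each control period).
- ctrl.get_image(name): name is "side" or "top" or "wrist"; returns a dict with "pixels" (400x640x3 uint8, blue, green, red), "intrinsics" (3x3 intrinsics, pixels), "dist_coeffs" ([k1, k2, p1, p2, k3] as OpenCV has them; the pictures are not rectified), "rvec" (rotation vector, rad) and "tvec" (3), from world to camera coordinates, as OpenCV has them. Camera axes: x right, y down, z forward; pixel columns grow to the right and rows downward; lengths in mm; the calibration is good to about 2 mm. A picture is of the moment at which its call begins. There is no depth.
- ctrl.close_job(): hands the job in, once; it reports no verdict.
The state is a dict: "t": time; "qpos": joint angles; "qvel": joint speeds; "joint_torque": joint torques, N m; "ee_pos": TCP position; "orientation": TCP orientation; "ft_force": force on the tool from outside, world axes, zero at the start; "moment": the same for the moment, N m; "width": finger opening in mm.
Only numpy, scipy, OpenCV 4.12 (cv2) and the standard library are available. Lean on these libraries where they do the work, as an engineer would, in place of code of your own. Each camera call takes 0.05 s, during which the arm holds its last target. There are 200 camera calls.

TASK

Reassemble the air filters of the spray line: set every square filter head, mouth up, flat and square down in a pocket of the wooden holding block, and close each head with a bowl - lugs into the slots, press down against the spring, and twist clockwise a quarter turn up to the stop so that it stays locked. There are three or four heads; leave a spare bowl standing on the mat or locker top. Do not disturb the dispenser bottle, the spoon rest or the pliers.

Things in the scene. Friction and masses are not known exactly. Their poses are not given: they have to be found in the camera images.
- head0: Aluminium air-filter head (three or four alike are present, else None): square block 60 x 60 x 45 mm high, standing upside down, mouth up. Origin: centre of underside, z up. Round bayonet mouth in its top, 39 mm diameter, with two opposite slots on its x axis (+x, -x), 17 mm wide, reaching 25 mm from the centre. Foot edges chamfered, 3 mm wide, 5 mm high. Pipe ports in the y sides. 0.28 kg.
- bowl0: Filter bowl standing open end down, 49 mm high plus a 3 mm drain screw. Origin: centre of underside, z up. Foot: steel spigot 35 mm diameter, up to 15 mm; two lugs on the x axis, 12 mm wide, 6 mm thick, at the very foot, 47 mm over both. Then a flange 54 mm diameter up to 19 mm, then a grey body with two flats 34 mm apart (along y), 46 mm long along x, up to 49 mm. 0.12 kg.
- block_hole0 (a point): Centre of the mouth of one pocket of the wooden holding block (fixed, 210 x 215 mm, 26 mm high; four pockets, two by two, 110 mm apart along its x and its y axis). Level with the block's top, x and y along the pocket's sides, z up. Pocket 63 mm square, 12 mm deep, sharp-edged. A head fits in any of four square positions, its underside then 12 mm below this point.
- head1: Filter head like head0. In all heads: the lip of the mouth is 6 mm thick; below it the lugs turn clockwise (seen from above) to an end stop 80 degrees (1.40 rad) from the slots, not the other way. A sprung brass filter disc lies in the mouth, its top 9 mm below the rim; it takes 2 N to start it down and about 6 N at 6 mm, where the bowl is home.
- bowl1: Filter bowl exactly like bowl0. The long way of the body's top view lies in line with the lugs; either lug fits either slot, so a bowl may go in either way round.
- block_hole1 (a point): The same for another pocket of the block.
- head2: Filter head like head0. With lugs in the slots and no push a bowl's origin rests 36 mm above the head's underside (45 mm: lugs on the rim, not entered); pressed home, flange on the head, 30 mm. The lugs pass under the lip only below 33 mm; once turned, the spring holds the bowl up at 33 mm, and it stays as left.
- bowl2: Filter bowl exactly like bowl0. Any bowl fits any head. All four are always present: one is spare when there are only three heads.
- block_hole2 (a point): The same for another pocket of the block.
- head3: Filter head like head0.
- bowl3: Filter bowl exactly like bowl0. Heads and bowls all start standing upright, mixed, on two white mats 2 mm thick, left and right.
- block_hole3 (a point): The same for another pocket of the block.
- dispenser: Bystander: white plastic push dispenser bottle, 52 mm diameter, 126 mm high. Origin: centre of its underside.
- spoon_rest: Bystander: wooden spoon rest, 85 x 215 mm with its handle, 20 mm high, lying near the robot. Origin: middle of the tray part, on its underside.
- pliers: Bystander: pliers lying beyond the block, 160 mm long, 14 mm high. Origin: under the rivet.
Things that resemble listed ones, but are neither listed nor needed, are in the scene too. Leave any orange or purple look-alike of the head1 alone.

How it is judged (in metres and radians):
At the end, for the whole second after the job is handed in: Every head present sits in a pocket (5 mm of centre, 9 mm deep or more, tilt below 0.06 rad) with a bowl locked on it (5 mm of its axis, origin 25 to 35.5 mm above the head's underside, lugs 65 degrees or more past the slots); spare bowl upright on mat or locker top; all at rest (((horizontal distance between head0 and block_hole0 below 0.005 m and z of head0 in the frame of block_hole0 below -0.009 m) or (horizontal distance between head0 and block_hole1 below 0.005 m and z of head0 in the frame of block_hole1 below -0.009 m) or (horizontal distance between head0 and block_hole2 below 0.005 m and z of head0 in the frame of block_hole2 below -0.009 m) or (horizontal distance between head0 and block_hole3 below 0.005 m and z of head0 in the frame of block_hole3 below -0.009 m)) and angle between each of head0, head1, head2, head3's own z axis and vertical below 0.06 rad and linear speed of each of head0, head1, head2, head3 below 0.02 m/s and (((horizontal distance between bowl0 and head0 below 0.005 m and z of bowl0 in the frame of head0 between 0.025 and 0.0355 m and angle between the x axis of bowl0 and the x axis of head0, either way round above 1.13 rad) and angle between bowl0's own z axis and vertical below 0.09 rad and linear speed of bowl0 below 0.02 m/s) or ((horizontal distance between bowl1 and head0 below 0.005 m and z of bowl1 in the frame of head0 between 0.025 and 0.0355 m and angle between the x axis of bowl1 and the x axis of head0, either way round above 1.13 rad) and angle between bowl1's own z axis and vertical below 0.09 rad and linear speed of bowl1 below 0.02 m/s) or ((horizontal distance between bowl2 and head0 below 0.005 m and z of bowl2 in the frame of head0 between 0.025 and 0.0355 m and angle between the x axis of bowl2 and the x axis of head0, either way round above 1.13 rad) and angle between bowl2's own z axis and vertical below 0.09 rad and linear speed of bowl2 below 0.02 m/s) or ((horizontal distance between bowl3 and head0 below 0.005 m and z of bowl3 in the frame of head0 between 0.025 and 0.0355 m and angle between the x axis of bowl3 and the x axis of head0, either way round above 1.13 rad) and angle between bowl3's own z axis and vertical below 0.09 rad and linear speed of bowl3 below 0.02 m/s)) and ((horizontal distance between head1 and block_hole0 below 0.005 m and z of head1 in the frame of block_hole0 below -0.009 m) or (horizontal distance between head1 and block_hole1 below 0.005 m and z of head1 in the frame of block_hole1 below -0.009 m) or (horizontal distance between head1 and block_hole2 below 0.005 m and z of head1 in the frame of block_hole2 below -0.009 m) or (horizontal distance between head1 and block_hole3 below 0.005 m and z of head1 in the frame of block_hole3 below -0.009 m)) and (((horizontal distance between bowl0 and head1 below 0.005 m and z of bowl0 in the frame of head1 between 0.025 and 0.0355 m and angle between the x axis of bowl0 and the x axis of head1, either way round above 1.13 rad) and angle between bowl0's own z axis and vertical below 0.09 rad and linear speed of bowl0 below 0.02 m/s) or ((horizontal distance between bowl1 and head1 below 0.005 m and z of bowl1 in the frame of head1 between 0.025 and 0.0355 m and angle between the x axis of bowl1 and the x axis of head1, either way round above 1.13 rad) and angle between bowl1's own z axis and vertical below 0.09 rad and linear speed of bowl1 below 0.02 m/s) or ((horizontal distance between bowl2 and head1 below 0.005 m and z of bowl2 in the frame of head1 between 0.025 and 0.0355 m and angle between the x axis of bowl2 and the x axis of head1, either way round above 1.13 rad) and angle between bowl2's own z axis and vertical below 0.09 rad and linear speed of bowl2 below 0.02 m/s) or ((horizontal distance between bowl3 and head1 below 0.005 m and z of bowl3 in the frame of head1 between 0.025 and 0.0355 m and angle between the x axis of bowl3 and the x axis of head1, either way round above 1.13 rad) and angle between bowl3's own z axis and vertical below 0.09 rad and linear speed of bowl3 below 0.02 m/s)) and ((horizontal distance between head2 and block_hole0 below 0.005 m and z of head2 in the frame of block_hole0 below -0.009 m) or (horizontal distance between head2 and block_hole1 below 0.005 m and z of head2 in the frame of block_hole1 below -0.009 m) or (horizontal distance between head2 and block_hole2 below 0.005 m and z of head2 in the frame of block_hole2 below -0.009 m) or (horizontal distance between head2 and block_hole3 below 0.005 m and z of head2 in the frame of block_hole3 below -0.009 m)) and (((horizontal distance between bowl0 and head2 below 0.005 m and z of bowl0 in the frame of head2 between 0.025 and 0.0355 m and angle between the x axis of bowl0 and the x axis of head2, either way round above 1.13 rad) and angle between bowl0's own z axis and vertical below 0.09 rad and linear speed of bowl0 below 0.02 m/s) or ((horizontal distance between bowl1 and head2 below 0.005 m and z of bowl1 in the frame of head2 between 0.025 and 0.0355 m and angle between the x axis of bowl1 and the x axis of head2, either way round above 1.13 rad) and angle between bowl1's own z axis and vertical below 0.09 rad and linear speed of bowl1 below 0.02 m/s) or ((horizontal distance between bowl2 and head2 below 0.005 m and z of bowl2 in the frame of head2 between 0.025 and 0.0355 m and angle between the x axis of bowl2 and the x axis of head2, either way round above 1.13 rad) and angle between bowl2's own z axis and vertical below 0.09 rad and linear speed of bowl2 below 0.02 m/s) or ((horizontal distance between bowl3 and head2 below 0.005 m and z of bowl3 in the frame of head2 between 0.025 and 0.0355 m and angle between the x axis of bowl3 and the x axis of head2, either way round above 1.13 rad) and angle between bowl3's own z axis and vertical below 0.09 rad and linear speed of bowl3 below 0.02 m/s)) and ((horizontal distance between head3 and block_hole0 below 0.005 m and z of head3 in the frame of block_hole0 below -0.009 m) or (horizontal distance between head3 and block_hole1 below 0.005 m and z of head3 in the frame of block_hole1 below -0.009 m) or (horizontal distance between head3 and block_hole2 below 0.005 m and z of head3 in the frame of block_hole2 below -0.009 m) or (horizontal distance between head3 and block_hole3 below 0.005 m and z of head3 in the frame of block_hole3 below -0.009 m)) and (((horizontal distance between bowl0 and head3 below 0.005 m and z of bowl0 in the frame of head3 between 0.025 and 0.0355 m and angle between the x axis of bowl0 and the x axis of head3, either way round above 1.13 rad) and angle between bowl0's own z axis and vertical below 0.09 rad and linear speed of bowl0 below 0.02 m/s) or ((horizontal distance between bowl1 and head3 below 0.005 m and z of bowl1 in the frame of head3 between 0.025 and 0.0355 m and angle between the x axis of bowl1 and the x axis of head3, either way round above 1.13 rad) and angle between bowl1's own z axis and vertical below 0.09 rad and linear speed of bowl1 below 0.02 m/s) or ((horizontal distance between bowl2 and head3 below 0.005 m and z of bowl2 in the frame of head3 between 0.025 and 0.0355 m and angle between the x axis of bowl2 and the x axis of head3, either way round above 1.13 rad) and angle between bowl2's own z axis and vertical below 0.09 rad and linear speed of bowl2 below 0.02 m/s) or ((horizontal distance between bowl3 and head3 below 0.005 m and z of bowl3 in the frame of head3 between 0.025 and 0.0355 m and angle between the x axis of bowl3 and the x axis of head3, either way round above 1.13 rad) and angle between bowl3's own z axis and vertical below 0.09 rad and linear speed of bowl3 below 0.02 m/s)) and ((horizontal distance between bowl0 and head0 below 0.005 m and z of bowl0 in the frame of head0 between 0.025 and 0.0355 m and angle between the x axis of bowl0 and the x axis of head0, either way round above 1.13 rad) or (horizontal distance between bowl0 and head1 below 0.005 m and z of bowl0 in the frame of head1 between 0.025 and 0.0355 m and angle between the x axis of bowl0 and the x axis of head1, either way round above 1.13 rad) or (horizontal distance between bowl0 and head2 below 0.005 m and z of bowl0 in the frame of head2 between 0.025 and 0.0355 m and angle between the x axis of bowl0 and the x axis of head2, either way round above 1.13 rad) or (horizontal distance between bowl0 and head3 below 0.005 m and z of bowl0 in the frame of head3 between 0.025 and 0.0355 m and angle between the x axis of bowl0 and the x axis of head3, either way round above 1.13 rad) or (height (world z) of bowl0 below 0.012 m and angle between bowl0's own z axis and vertical below 0.15 rad)) and ((horizontal distance between bowl1 and head0 below 0.005 m and z of bowl1 in the frame of head0 between 0.025 and 0.0355 m and angle between the x axis of bowl1 and the x axis of head0, either way round above 1.13 rad) or (horizontal distance between bowl1 and head1 below 0.005 m and z of bowl1 in the frame of head1 between 0.025 and 0.0355 m and angle between the x axis of bowl1 and the x axis of head1, either way round above 1.13 rad) or (horizontal distance between bowl1 and head2 below 0.005 m and z of bowl1 in the frame of head2 between 0.025 and 0.0355 m and angle between the x axis of bowl1 and the x axis of head2, either way round above 1.13 rad) or (horizontal distance between bowl1 and head3 below 0.005 m and z of bowl1 in the frame of head3 between 0.025 and 0.0355 m and angle between the x axis of bowl1 and the x axis of head3, either way round above 1.13 rad) or (height (world z) of bowl1 below 0.012 m and angle between bowl1's own z axis and vertical below 0.15 rad)) and ((horizontal distance between bowl2 and head0 below 0.005 m and z of bowl2 in the frame of head0 between 0.025 and 0.0355 m and angle between the x axis of bowl2 and the x axis of head0, either way round above 1.13 rad) or (horizontal distance between bowl2 and head1 below 0.005 m and z of bowl2 in the frame of head1 between 0.025 and 0.0355 m and angle between the x axis of bowl2 and the x axis of head1, either way round above 1.13 rad) or (horizontal distance between bowl2 and head2 below 0.005 m and z of bowl2 in the frame of head2 between 0.025 and 0.0355 m and angle between the x axis of bowl2 and the x axis of head2, either way round above 1.13 rad) or (horizontal distance between bowl2 and head3 below 0.005 m and z of bowl2 in the frame of head3 between 0.025 and 0.0355 m and angle between the x axis of bowl2 and the x axis of head3, either way round above 1.13 rad) or (height (world z) of bowl2 below 0.012 m and angle between bowl2's own z axis and vertical below 0.15 rad)) and ((horizontal distance between bowl3 and head0 below 0.005 m and z of bowl3 in the frame of head0 between 0.025 and 0.0355 m and angle between the x axis of bowl3 and the x axis of head0, either way round above 1.13 rad) or (horizontal distance between bowl3 and head1 below 0.005 m and z of bowl3 in the frame of head1 between 0.025 and 0.0355 m and angle between the x axis of bowl3 and the x axis of head1, either way round above 1.13 rad) or (horizontal distance between bowl3 and head2 below 0.005 m and z of bowl3 in the frame of head2 between 0.025 and 0.0355 m and angle between the x axis of bowl3 and the x axis of head2, either way round above 1.13 rad) or (horizontal distance between bowl3 and head3 below 0.005 m and z of bowl3 in the frame of head3 between 0.025 and 0.0355 m and angle between the x axis of bowl3 and the x axis of head3, either way round above 1.13 rad) or (height (world z) of bowl3 below 0.012 m and angle between bowl3's own z axis and vertical below 0.15 rad))); the robot touches nothing.
It fails at once if dispenser bottle moved by more than 30 mm (distance of dispenser from where it was at the start of the episode above 0.03 m).
It fails at once if spoon rest moved by more than 30 mm (distance of spoon_rest from where it was at the start of the episode above 0.03 m).
It fails at once if pliers moved by more than 30 mm (distance of pliers from where it was at the start of the episode above 0.03 m).
It fails at once if dispenser bottle tipped (angle between dispenser's own z axis and vertical above 0.4 rad).
Of head0, head1, head2, head3 only 3 to 4 are there at a start; the rules pass over those that are not, and their reading is None.
At some moment in a run one of head0, head1, head2, head3, bowl0, bowl1, bowl2, bowl3 may be knocked a few centimetres aside while the robot is not near it.
It also fails if it takes over 210 s, if anything falls off the work surface, if the arm or the gripper's body presses on something with over 40 N, if the wrist force passes 120 N, or if a joint passes its speed limit or range.

## Working session

There is one attempt and no reset: what is moved stays moved. The work goes in short steps, Python scripts to look and compute and a tool call to move; the robot and the scene stay as the last step left them, time stands still between calls to the robot, and variables do not carry over. Pictures are saved under pics/ and viewed, about 12 in all and at most 16, crops included, and the job is handed in when it is done.

Besides the shell and the picture viewer there is one more tool, called after "Emit:" as name(argument=value, ...), one argument or row to a line, values as JSON. carry_out: Moves the arm, as the interface text tells. Its arguments: {"type":"object","properties":{"commands":{"type":"array"},"grip":{"type":"number"}},"required":["commands"]}

```bash
mkdir -p pics; cat > h.py <<'E'
import numpy as np, cv2, pickle
from workcell import ctrl
from scipy.spatial.transform import Rotation as R
def shot(n,name=None):
    im=ctrl.get_image(n)
    if name: cv2.imwrite(f'pics/{name}.png',im['pixels']); pickle.dump(im,open(f'pics/{name}.pkl','wb'))
    return im
def ray(im,uv):
    K=np.array(im['intrinsics'],float); D=np.array(im['dist_coeffs'],float)
    p=cv2.undistortPoints(np.array(uv,float).reshape(-1,1,2),K,D).reshape(-1,2)
    M=cv2.Rodrigues(np.array(im['rvec'],float))[0]; t=np.array(im['tvec'],float).ravel()
    d=np.c_[p,np.ones(len(p))]@M
    return -M.T@t,d
def plane(im,uv,z):
    c,d=ray(im,uv); s=(z-c[2])/d[:,2]
    return (c+d*s[:,None])
def proj(im,P):
    return cv2.projectPoints(np.array(P,float).reshape(-1,1,3),np.array(im['rvec'],float),np.array(im['tvec'],float),np.array(im['intrinsics'],float),np.array(im['dist_coeffs'],float))[0].reshape(-1,2)
E
python3 - <<'E'
from h import *
for n in ('top','side'):
    im=shot(n,n+'0'); print(n,ray(im,[[320,200]]))
s=ctrl.get_obs(); print(s)
E
```

```text
top (array([ 411.65269992,    1.14153923, 1053.86628614]), array([[ 0.14775442,  0.00143949, -0.98914068]]))
side (array([241.27147989, 867.29936859, 924.87200633]), array([[ 0.26792315, -0.6894598 , -0.67301133]]))
{'t': 0.1, 'qpos': array([-1.27798422e+00,  4.23765466e-01,  1.63061017e+00, -4.46733546e-06,
        1.08859644e+00, -1.90118467e-02]), 'qvel': array([ 1.62367198e-05, -1.27602380e-03, -3.32590992e-04, -2.93691861e-03,
       -2.54386983e-03,  4.31153653e-04]), 'joint_torque': array([-5.00944443e-04, -5.45614636e+01, -2.74323803e+01,  6.46035676e-02,
        1.87213422e-02, -9.60528553e-06]), 'ee_pos': array([ 191.60584434, -594.33285859,  192.08014374]), 'orientation': array([ 2.05357449,  0.32425019, -2.05397402]), 'ft_force': array([-0.0078116 ,  0.07795843,  0.36984125]), 'moment': array([-0.02200036,  0.01035954, -0.04667935]), 'width': 87.7695022122026}
```

View pics/top0.png

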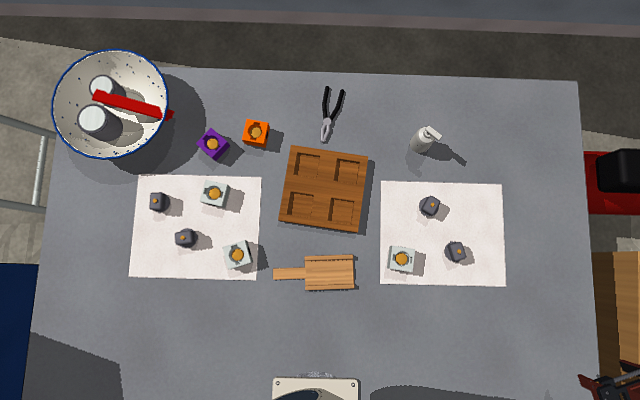

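View pics/side0.png

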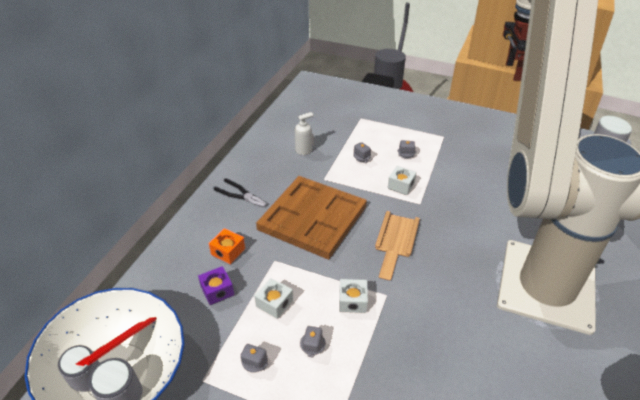

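```bash
cat > m.py <<'E'
from h import *
im=pickle.load(open('pics/top0.pkl','rb')); px=im['pixels']
print('heads',plane(im,[[214,193],[238,255],[402,259]],40).round())
print('bowls',plane(im,[[158,201],[185,238],[430,205],[457,251]],52).round())
hsv=cv2.cvtColor(px,cv2.COLOR_BGR2HSV)
m=cv2.inRange(hsv,(5,80,40),(25,255,255)); n,l,s,c=cv2.connectedComponentsWithStats(m)
for i in range(1,n):
    if s[i,4]>25: print(s[i],c[i].round(1),plane(im,[c[i]],26)[0].round(),np.median(hsv[l==i],axis=0))
i=1+np.argmax(s[1:,4]); cn=max(cv2.findContours((l==i).astype(np.uint8),0,2)[0],key=cv2.contourArea)
q=cv2.boxPoints(cv2.minAreaRect(cn)); print('block',plane(im,q,26).round(1))
w=shot('wrist','w0'); print('cam',ray(w,[[320,200]]))
E
python3 m.py
```

```text
heads [[ 574.  284.   40.]
 [ 413.  211.   40.]
 [ 414. -215.   40.]]
bowls [[ 547.  424.   52.]
 [ 453.  346.   52.]
 [ 556. -287.   52.]
 [ 438. -355.   52.]]
[242 118  28  30 627] [255.4 132.7] [747. 186.  26.] [ 13. 255. 199.]
[207 138  12  11 101] [212.1 143.4] [714. 302.  26.] [ 19. 193. 197.]
[ 278  145   90   88 6150] [323.2 188.5] [597.  -5.  26.] [ 14. 185. 140.]
[209 188  12  11 111] [214.4 193. ] [576. 286.  26.] [ 18. 192. 195.]
[231 249  13  12 113] [237.1 254.3] [415. 216.  26.] [ 18. 193. 195.]
[ 592  251   48  127 5265] [616.8 308.7] [ 298. -786.   26.] [ 16. 148.  85.]
[395 253  12  12 115] [400.7 258.4] [ 416. -214.   26.] [ 18. 193. 194.]
[ 273  254   82   36 2040] [321.5 272.2] [375.  -7.  26.] [ 15. 137. 194.]
[616 376  24  10  90] [626.8 380.5] [ 119. -798.   26.] [ 15. 150.  56.]
block [[ 507.9  114.5   26. ]
 [ 718.1   91.8   26. ]
 [ 689.9 -128.7   26. ]
 [ 480.8  -99.2   26. ]]
cam (array([ 270.22963999, -569.19808547,  383.93758164]), array([[-0.28417994, -0.09712505, -0.95386666]]))
```

View pics/w0.png

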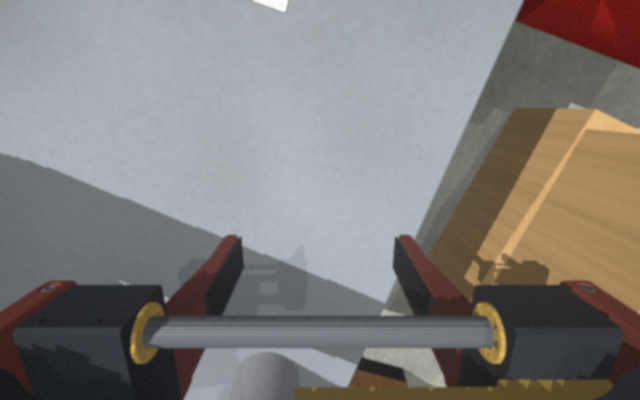

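```bash
cat >> h.py <<'E'
def state():
    s=ctrl.get_obs(); M=R.from_rotvec(s['orientation']).as_matrix(); a=np.degrees(np.arctan2(M[1,1],M[0,1]))
    return s,M,a
def rep():
    s,M,a=state(); print('t',round(s['t'],2),'pos',s['ee_pos'].round(1),'yaw',a.round(2),'tilt',np.degrees(np.arccos(-M[2,0])).round(2),'q1,q6',s['qpos'][[0,5]].round(2),'F',s['ft_force'].round(1),'w',round(s['width'],1))
def plan(*wps,start=None):
    """wps: (x,y,z,yaw deg); prints rows (m, deg) in calls"""
    s,M,a=state(); p=s['ee_pos'].copy()
    if start is not None: p=np.array(start[:3],float);a=start[3];M=None
    out=[]
    for w in wps:
        q=np.array(w[:3],float); da=(w[3]-a)
        n=int(max(1,np.ceil(np.linalg.norm(q-p)/60),np.ceil(abs(da)/10.5)))
        T=Rt(w[3])
        for k in range(n):
            Mk=M if (M is not None and k==0) else Rt(a+da*k/n)
            Mn=Rt(a+da*(k+1)/n)
            d=Mk.T@((q-p)/n)/1000; r=np.degrees(R.from_matrix(Mk.T@Mn).as_rotvec())
            out.append([float(v) for v in d.round(4)]+[float(v) for v in r.round(1)])
        p=q;a=w[3];M=None
    for r in out: print(str(r).replace(' ',''))
def Rt(a):
    a=np.radians(a);c,s=np.cos(a),np.sin(a)
    return np.array([[0,c,s],[0,s,-c],[-1,0,0]])
E
python3 - <<'E'
from h import *
rep(); s,M,a=state(); print(M.round(3))
im=pickle.load(open('pics/w0.pkl','rb')); c,d=ray(im,[[320,200]]); print('cam in tool',M.T@(c-s['ee_pos']),M.T@d[0], proj(im,s['ee_pos']))
plan((414,-215,220,a))
E
```

```text
t 0.15 pos [ 191.7 -594.4  192.2] yaw -72.13 tilt 0.07 q1,q6 [-1.28 -0.02] F [-0.2  1.2  0. ] w 87.7
[[-0.     0.307 -0.952]
 [ 0.001 -0.952 -0.307]
 [-1.    -0.001 -0.   ]]
cam in tool [-1.91742900e+02 -1.07518888e-01 -8.25228963e+01] [0.95385027 0.00637518 0.30030339] [[318.1997826  231.32806475]]
[-0.0034,-0.0366,-0.041,-0.0,-0.0,0.1]
[-0.0035,-0.0366,-0.041,0.0,0.0,0.0]
[-0.0035,-0.0366,-0.041,0.0,0.0,0.0]
[-0.0035,-0.0366,-0.041,0.0,0.0,0.0]
[-0.0035,-0.0366,-0.041,0.0,0.0,0.0]
[-0.0035,-0.0366,-0.041,0.0,0.0,0.0]
[-0.0035,-0.0366,-0.041,0.0,0.0,0.0]
[-0.0035,-0.0366,-0.041,0.0,0.0,0.0]
```

Emit:
carry_out(
  commands=[
    [-0.004,-0.037,-0.041,0,0,0],
    [-0.004,-0.037,-0.041,0,0,0],
    [-0.004,-0.037,-0.041,0,0,0],
    [-0.004,-0.037,-0.041,0,0,0],
    [-0.004,-0.037,-0.041,0,0,0],
    [-0.004,-0.037,-0.041,0,0,0],
    [-0.004,-0.037,-0.041,0,0,0],
    [-0.004,-0.037,-0.041,0,0,0],
  ],
)

```text
t: 1.15
ee_pos: [417.6, -203.7, 223.9]
orientation: [2.058, 0.317, -2.058]
ft_force: [-0.8, -0.8, 0.5]
width: 87.9
```

```bash
python3 - <<'E'
from h import *
rep(); im=shot('wrist','w1'); rep()
E
```

```text
t 1.15 pos [ 417.6 -203.7  223.9] yaw -72.56 tilt 0.1 q1,q6 [-0.48  0.79] F [-0.8 -0.8  0.5] w 87.9
t 1.2 pos [ 420.2 -199.2  224.4] yaw -72.43 tilt 0.25 q1,q6 [-0.47  0.79] F [ 1.   3.2 -1.4] w 87.9
```

View pics/w1.png

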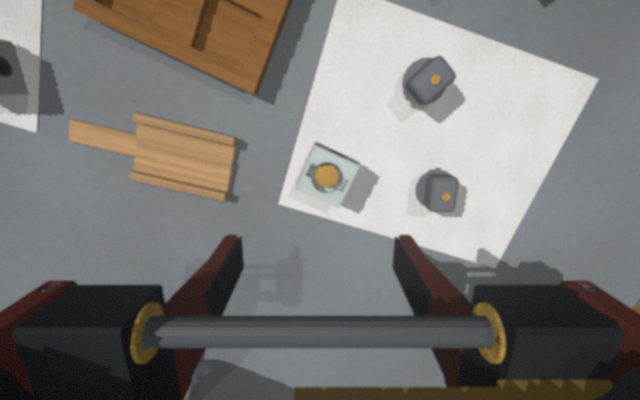

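```bash
cat >> h.py <<'E'
def brass(im,lo=(12,140,120),hi=(26,255,255),z=None,amin=60,amax=4000):
    hsv=cv2.cvtColor(im['pixels'],cv2.COLOR_BGR2HSV); n,l,s,c=cv2.connectedComponentsWithStats(cv2.inRange(hsv,lo,hi))
    return [(c[i].round(1),int(s[i,4]),tuple(s[i,2:4])) for i in range(1,n) if amin<s[i,4]<amax]
E
python3 - <<'E'
from h import *
im=pickle.load(open('pics/w1.pkl','rb')); px=im['pixels']; hsv=cv2.cvtColor(px,cv2.COLOR_BGR2HSV)
for b in brass(im,amin=15):
    print(b,'z38',plane(im,[b[0]],38)[0].round(1),'z54',plane(im,[b[0]],54)[0].round(1))
for p in [(318,155),(350,195),(320,200),(312,203),(375,120),(327,155),(350,160),(340,170),(345,183),(310,170),(430,75),(440,190),(420,85)]: print(p,hsv[p[1],p[0]])
cv2.imwrite('pics/c1.png',cv2.resize(px[40:230,270:500],None,fx=3,fy=3,interpolation=cv2.INTER_CUBIC))
E
```

```text
(array([434.6,  79.4]), 25, (np.int32(6), np.int32(6))) z38 [ 560.9 -298.2   38. ] z54 [ 558.2 -293.1   54. ]
(array([323.1, 173.4]), 110, (np.int32(15), np.int32(15))) z38 [ 418.1 -209.8   38. ] z54 [ 421.4 -208.6   54. ]
(array([479.5, 309.3]), 38, (np.int32(7), np.int32(10))) z38 [ 294.9 -486.5   38. ] z54 [ 303.4 -473.5   54. ]
(array([497.7, 339.7]), 332, (np.int32(21), np.int32(53))) z38 [ 254.4 -536.5   38. ] z54 [ 264.7 -521.4   54. ]
(318, 155) [ 78  13 202]
(350, 195) [ 23   7 143]
(320, 200) [ 53   5 204]
(312, 203) [ 15  10 208]
(375, 120) [ 24   6 225]
(327, 155) [ 75  13 204]
(350, 160) [ 75  12 131]
(340, 170) [ 77  12 152]
(345, 183) [ 68  13 156]
(310, 170) [ 85  12 125]
(430, 75) [150   2 119]
(440, 190) [109  16 126]
(420, 85) [113  19 124]
```

View pics/c1.png

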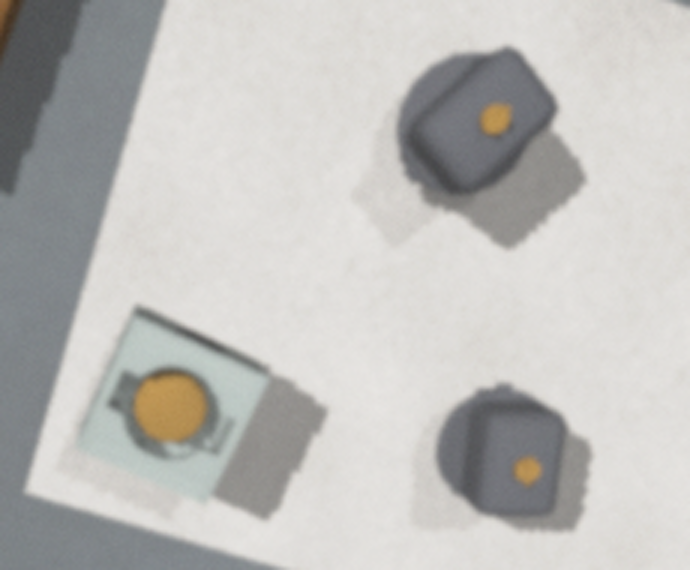

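```bash
python3 - <<'E'
from h import *
im=pickle.load(open('pics/w1.pkl','rb'))
f=lambda L:np.array(L,float)/3+[270,40]
def sq(L,z):
    P=plane(im,f(L),z)[:,:2]; e=np.diff(np.r_[P,P[:1]],axis=0); print(P.mean(0).round(1),'len',np.linalg.norm(e,axis=1).round(1),'dir',np.degrees(np.arctan2(e[:,1],e[:,0])).round(1))
sq([(137,310),(268,372),(210,500),(82,450)],47)
P=plane(im,f([(124,390),(220,432)]),47);d=P[1]-P[0];print('slot dir',np.degrees(np.arctan2(d[1],d[0])),P.mean(0))
sq([(412,125),(508,48),(556,108),(465,190)],51)
sq([(478,402),(478,512),(560,512),(566,402)],51)
rep()
plan((416,-211,200,-117))
E
```

```text
[ 418.  -216.1] len [58.3 58.9 57.8 61.9] dir [-97.7 175.2  85.2  -4.3]
slot dir -96.60597183715196 [ 417.21121893 -215.59254969   47.        ]
[ 557.6 -291. ] len [41.5 28.4 41.8 31.7] dir [ -33.8 -117.8  150.8   61.2]
[ 442.2 -357.6] len [47.2 34.2 47.1 35.4] dir [-156.4  -72.5   22.2  107.4]
t 1.2 pos [ 420.2 -199.2  224.4] yaw -72.43 tilt 0.25 q1,q6 [-0.47  0.79] F [ 1.   3.2 -1.4] w 87.9
[0.0049,0.002,0.0015,8.9,-0.2,0.2]
[0.0049,0.0022,0.0012,8.9,0.0,0.0]
[0.0049,0.0024,0.0008,8.9,0.0,0.0]
[0.0049,0.0025,0.0005,8.9,0.0,0.0]
[0.0049,0.0025,0.0001,8.9,0.0,0.0]
```

```bash
python3 - <<'E'
from h import *
plan((417,-214,110,-6))
plan((417,-214,18,-6),start=(417,-214,110,-6))
E
```

```text
[0.0163,0.0019,0.0011,-9.5,-0.2,0.2]
[0.0163,0.0017,0.0014,-9.5,0.0,0.0]
[0.0163,0.0014,0.0016,-9.5,0.0,0.0]
[0.0163,0.0011,0.0018,-9.5,0.0,0.0]
[0.0163,0.0008,0.002,-9.5,0.0,0.0]
[0.0163,0.0005,0.0021,-9.5,0.0,0.0]
[0.0163,0.0001,0.0022,-9.5,0.0,0.0]
[0.046,0.0,0.0,0.0,0.0,0.0]
[0.046,0.0,0.0,0.0,0.0,0.0]
```

Emit:
carry_out(
  commands=[
    [0.016,0.002,0.001,-9.5,0,0],
    [0.016,0.002,0.001,-9.5,0,0],
    [0.016,0.001,0.002,-9.5,0,0],
    [0.016,0.001,0.002,-9.5,0,0],
    [0.016,0.001,0.002,-9.5,0,0],
    [0.016,0,0.002,-9.5,0,0],
    [0.016,0,0.002,-9.5,0,0],
    [0,0,0,0,0,0],
  ],
)

```text
t: 2.2
ee_pos: [417.9, -210.7, 109.0]
orientation: [1.257, 1.182, -1.25]
ft_force: [0.9, -0.4, 0.5]
width: 87.8
```

```bash
python3 - <<'E'
from h import *
rep(); im=shot('wrist','w2'); rep()
b=brass(im); print([(x,plane(im,[x[0]],38)[0].round(1)) for x in b])
plan((417,-214,18,-6))
E
```

```text
t 2.2 pos [ 417.9 -210.7  109. ] yaw -3.45 tilt 0.26 q1,q6 [-0.5  -0.44] F [ 0.9 -0.4  0.5] w 87.8
t 2.25 pos [ 418.5 -210.9  109.6] yaw -3.55 tilt 0.27 q1,q6 [-0.5  -0.44] F [ 0.3 -0.7  0.3] w 87.8
[((array([316.9, 201.3]), 349, (np.int32(29), np.int32(28))), array([ 416.9, -211.3,   38. ])), ((array([138.7, 318.9]), 79, (np.int32(12), np.int32(24))), array([ 228.7, -325.2,   38. ])), ((array([134. , 351.3]), 71, (np.int32(7), np.int32(20))), array([ 214.3, -365. ,   38. ])), ((array([506.2, 390.5]), 323, (np.int32(45), np.int32(18))), array([ 612.4, -442.9,   38. ])), ((array([314.6, 394.6]), 78, (np.int32(20), np.int32(11))), array([ 400.5, -435.9,   38. ]))]
[0.0458,-0.0008,0.0018,1.2,-0.2,-0.2]
[0.0458,-0.0006,0.0016,1.2,0.0,0.0]
```

View pics/w2.png

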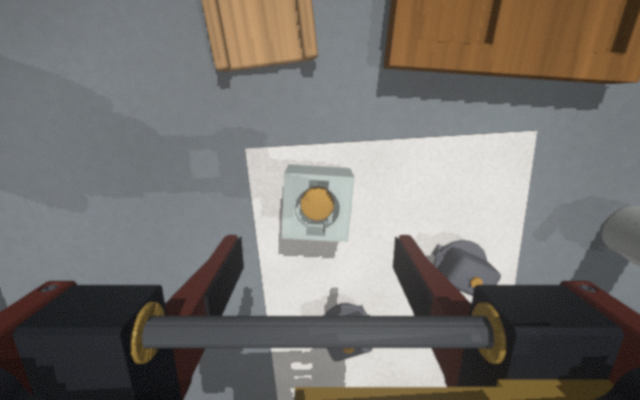

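Emit:
carry_out(
  commands=[
    [0.045,-0.001,0.002,1,0,0],
    [0.035,0,0.001,1.2,0,0],
    [0.01,0,0,0,0,0],
    [0,0,0,0,0,0],
  ],
)

```text
t: 2.75
ee_pos: [421.5, -215.5, 21.3]
orientation: [1.297, 1.147, -1.284]
ft_force: [0.6, -0.2, 0.1]
width: 87.7
```

Emit:
carry_out(
  commands=[
    [0,0,0,0,0,0],
    [0,0,0,0,0,0],
    [0,0,0,0,0,0],
    [0,0,0,0,0,0],
    [0,0,0,0,0,0],
    [0,0,0,0,0,0],
  ],
  grip=1,
)

```text
t: 3.5
ee_pos: [423.8, -216.7, 25.0]
orientation: [1.298, 1.141, -1.281]
ft_force: [0.4, -0.3, -0.6]
width: 31.2
```

```bash
python3 - <<'E'
from h import *
rep()
E
```

```text
t 3.5 pos [ 423.8 -216.7   25. ] yaw -6.48 tilt 0.89 q1,q6 [-0.5  -0.39] F [ 0.4 -0.3 -0.6] w 31.2
```

```bash
python3 - <<'E'
from h import *
im=shot('wrist','w3'); rep()
E
```

```text
t 3.55 pos [ 423.8 -216.6   24.9] yaw -6.49 tilt 0.89 q1,q6 [-0.5  -0.39] F [-0.2  0.3  0.6] w 27.2
```

View pics/w3.png

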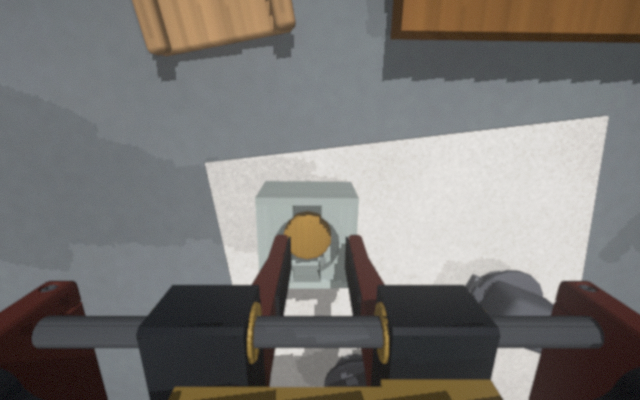

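```bash
python3 - <<'E'
from h import *
im=shot('side','s1'); rep(); s,M,a=state()
u=proj(im,[s['ee_pos'],[417,-213,47]]);print(u)
x,y=u[1].astype(int);cv2.imwrite('pics/s1c.png',cv2.resize(im['pixels'][y-60:y+50,x-80:x+80],None,fx=4,fy=4,interpolation=cv2.INTER_CUBIC))
print('wrist proj',proj(pickle.load(open('pics/w3.pkl','rb')),[s['ee_pos'],[417,-213,47],s['ee_pos']+[0,0,40]]))
E
```

```text
t 3.6 pos [ 423.8 -216.6   24.9] yaw -6.48 tilt 0.89 q1,q6 [-0.5  -0.39] F [-0.1 -0.8  0.3] w 23.2
[[399.66093246 179.52704205]
 [402.59178352 174.76805364]]
wrist proj [[318.13555091 231.72979756]
 [306.83728192 242.05243899]
 [319.28188026 260.67065512]]
```

View pics/s1c.png

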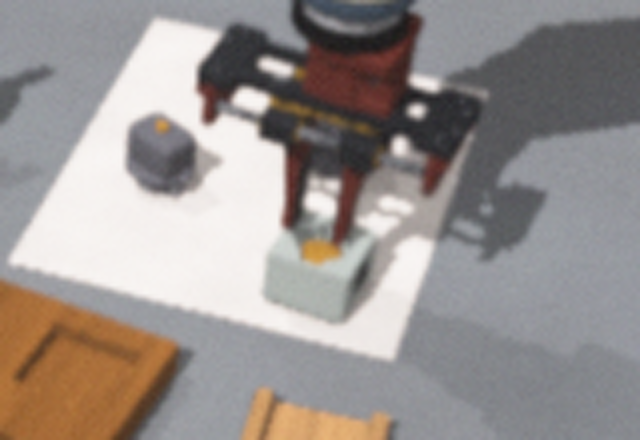

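Emit:
carry_out(
  commands=[
    [-0.02,0,0,0,0,0],
    [-0.02,0,0,0,0,0],
    [0,0,0,0,0,0],
    [0,0,0,0,0,0],
    [0,0,0,0,0,0],
    [0,0,0,0,0,0],
    [0,0,0,0,0,0],
    [0,0,0,0,0,0],
  ],
  grip=0,
)

```text
t: 4.6
ee_pos: [421.4, -215.5, 62.8]
orientation: [1.297, 1.146, -1.284]
ft_force: [0.5, -0.3, 0.3]
width: 88.1
```

```bash
python3 - <<'E'
from h import *
im=shot('wrist','w4'); rep(); print(im['intrinsics'],im['dist_coeffs']); s,M,a=state()
c,d=ray(im,[[320,200]]); print('cam in tool',M.T@(c-s['ee_pos']),M.T@d[0])
hsv=cv2.cvtColor(im['pixels'],cv2.COLOR_BGR2HSV)
# width of head top from mask near row of front top edge
plan((417,-213,40,-6),(417,-213,10,-6))
plan((417,-213,40,-6))
E
```

```text
t 4.65 pos [ 421.4 -215.6   62.9] yaw -6.49 tilt 0.61 q1,q6 [-0.5  -0.39] F [-0.5  0.2  0.4] w 87.7
[[307.84629964   0.         317.75750092]
 [  0.         307.84629964 199.93327424]
 [  0.           0.           1.        ]] [0.00068951 0.         0.         0.         0.        ]
cam in tool [-1.91810053e+02 -1.14021664e-01 -8.26905036e+01] [0.95417489 0.00621415 0.29927373]
[0.0228,-0.0049,-0.002,-0.5,-0.0,-0.6]
[0.03,0.0,0.0,0.0,0.0,0.0]
[0.0228,-0.0049,-0.002,-0.5,-0.0,-0.6]
```

Emit:
carry_out(
  commands=[
    [0.023,-0.005,-0.002,-0.5,0,-0.6],
    [0.02,0,0,0,0,0],
    [0,0,0,0,0,0],
    [0.005,0,0,0,0,0],
    [0,0,0,0,0,0],
  ],
)

```text
t: 5.28
ee_pos: [418.1, -213.6, 15.0]
orientation: [1.286, 1.156, -1.284]
ft_force: [-0.7, 0.6, 0.7]
width: 88.0
```

Emit:
carry_out(
  commands=[
    [0.005,0,0,0,0,0],
    [0,0,0,0,0,0],
    [0.005,0,0,0,0,0],
    [0,0,0,0,0,0],
  ],
)

```text
t: 5.78
ee_pos: [418.9, -214.1, 5.3]
orientation: [1.287, 1.154, -1.283]
ft_force: [-0.1, 0.4, 0.2]
width: 88.0
```

```bash
python3 - <<'E'
from h import *
rep();im=shot('wrist','w5')
E
```

```text
t 5.78 pos [ 418.9 -214.1    5.3] yaw -5.98 tilt 0.26 q1,q6 [-0.5  -0.39] F [-0.1  0.4  0.2] w 88.0
```

View pics/w5.png

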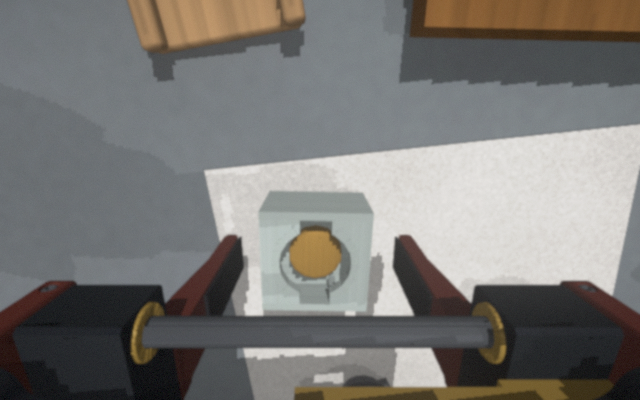

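Emit:
carry_out(
  commands=[
    [0.005,0,0,0,0,0],
    [0,0,0,0,0,0],
    [0.005,0,0,0,0,0],
    [0,0,0,0,0,0],
    [0.005,0,0,0,0,0],
    [0,0,0,0,0,0],
  ],
)

```text
t: 6.58
ee_pos: [419.1, -214.2, -10.7]
orientation: [1.287, 1.154, -1.283]
ft_force: [-0.4, 0.8, -0.1]
width: 87.9
```

Emit:
carry_out(
  commands=[
    [0.001,-0.001,0,0,0,0],
    [0,0,0,0,0,0],
    [0,0,0,0,0,0],
    [0,0,0,0,0,0],
    [0,0,0,0,0,0],
  ],
  grip=1,
)

```text
t: 7.2
ee_pos: [417.9, -214.0, -11.7]
orientation: [1.287, 1.154, -1.283]
ft_force: [-0.1, -0.6, -0.6]
width: 59.9
```

```bash
python3 - <<'E'
from h import *
rep();im=shot('wrist','w6')
for b in brass(im,amin=200): print(b, plane(im,[b[0]],38).round(1))
E
```

```text
t 7.2 pos [ 417.9 -214.   -11.7] yaw -5.97 tilt 0.26 q1,q6 [-0.5 -0.4] F [-0.1 -0.6 -0.6] w 59.9
(array([531.2,   9. ]), 3266, (np.int32(185), np.int32(20))) [[ 515.9 -104.4   38. ]]
(array([634.5,  10.6]), 204, (np.int32(13), np.int32(21))) [[ 557.8 -109.4   38. ]]
(array([316.8, 268.4]), 1960, (np.int32(54), np.int32(50))) [[ 417.  -213.1   38. ]]
(array([468.6, 388.5]), 1128, (np.int32(138), np.int32(19))) [[ 499.1 -303.6   38. ]]
(array([339. , 392.6]), 369, (np.int32(78), np.int32(11))) [[ 421.4 -298.4   38. ]]
```

Emit:
carry_out(
  commands=[
    [0,0,0,0,0,0],
    [0,0,0,0,0,0],
    [0,0,0,0,0,0],
    [-0.03,0,0,0,0,0],
    [-0.03,0,0,0,0,0],
    [0,0,0,10,0,0],
    [0,0,0,10,0,0],
    [0,0,0,10,0,0],
  ],
  grip=0,
)

```text
t: 8.25
ee_pos: [417.9, -214.1, 50.5]
orientation: [1.668, 0.828, -1.661]
ft_force: [0.7, 0.0, -0.1]
width: 87.4
```

Emit:
carry_out(
  commands=[
    [0,0,0,10,0,0],
    [0,0,0,10,0,0],
    [0,0,0,10,0,0],
    [0,0,0,10,0,0],
    [0,0,0,10,0,0],
    [0,0,0,10,0,0],
    [0,0,0,0,0,0],
  ],
)

```text
t: 9.12
ee_pos: [417.7, -213.9, 50.9]
orientation: [-2.148, 0.167, 2.136]
ft_force: [0.7, 0.0, -0.0]
width: 88.1
```

```bash
python3 - <<'E'
from h import *
rep();im=shot('wrist','w7')
for b in brass(im,amin=200): print(b, plane(im,[b[0]],38).round(1))
plan((417.9,-214,20,-96),(417.9,-214,-10,-96))
E
```

```text
t 9.12 pos [ 417.7 -213.9   50.9] yaw -98.84 tilt 0.33 q1,q6 [-0.5   1.23] F [ 0.7  0.  -0. ] w 88.1
(array([321.5, 213.9]), 288, (np.int32(32), np.int32(16))) [[ 425.  -217.6   38. ]]
(array([494.5, 325.9]), 368, (np.int32(28), np.int32(50))) [[ 309.8 -339.8   38. ]]
[0.0308,0.0,-0.0,-2.7,-0.3,-0.1]
[0.03,0.0,0.0,0.0,0.0,0.0]
```

Emit:
carry_out(
  commands=[
    [0.03,0,0,-2.7,0,0],
    [0.03,0,0,0,0,0],
    [0.002,0,0,0,0,0],
    [0,0,0,0,0,0],
  ],
)

```text
t: 9.68
ee_pos: [419.4, -214.8, -11.3]
orientation: [-2.185, 0.103, 2.167]
ft_force: [-0.5, 0.1, 1.4]
width: 87.9
```

Emit:
carry_out(
  commands=[
    [0,0,0,0,0,0],
    [0,0,0,0,0,0],
    [0,0,0,0,0,0],
    [0,0,0,0,0,0],
    [0,0,0,0,0,0],
    [0,0,0,0,0,0],
  ],
  grip=1,
)

```text
t: 10.42
ee_pos: [420.4, -215.3, -9.0]
orientation: [-2.189, 0.103, 2.166]
ft_force: [-0.0, -0.1, -1.4]
width: 60.1
```

```bash
python3 - <<'E'
from h import *
rep()
# block pocket estimate: centre & axes
c=np.array([599.2,-5.4]); 
for yaw in (-6.7,):
  u=np.array([np.cos(np.radians(yaw)),np.sin(np.radians(yaw))]); v=np.array([-u[1],u[0]])
  for i in(-1,1):
    for j in (-1,1): print(i,j,(c+55*i*u+55*j*v).round(1))
s,M,a=state()
plan((s['ee_pos'][0],s['ee_pos'][1],100,a),(538,-53,100,-96.7))
E
```

```text
t 10.43 pos [ 420.4 -215.3   -9. ] yaw -95.16 tilt 0.67 q1,q6 [-0.5   1.16] F [-0.  -0.1 -1.4] w 60.1
-1 -1 [538.2 -53.6]
-1 1 [551.   55.6]
1 -1 [647.4 -66.4]
1 1 [660.2  42.8]
[-0.0545,0.0002,-0.0006,0.0,-0.6,-0.2]
[-0.0545,0.0,0.0,0.0,0.0,0.0]
[0.0,-0.0431,-0.0256,0.4,0.0,0.0]
[0.0,-0.0432,-0.0253,0.4,0.0,0.0]
[0.0,-0.0434,-0.025,0.4,0.0,0.0]
[0.0,-0.0436,-0.0247,0.4,0.0,0.0]
```

Emit:
carry_out(
  commands=[
    [-0.02,0,0,0,-0.6,0],
    [-0.05,0,0,0,0,0],
    [-0.06,0,0,0,0,0],
    [-0.05,-0.03,-0.01,0,0,0],
    [-0.04,-0.04,-0.02,0,0,0],
    [0,-0.045,-0.025,-0.5,0,0],
    [0,-0.045,-0.025,-0.5,0,0],
    [0,-0.025,-0.02,-0.5,0,0],
  ],
)

```text
t: 11.42
ee_pos: [536.8, -34.1, 216.9]
orientation: [-2.186, 0.076, 2.189]
ft_force: [0.4, -0.4, -3.1]
width: 60.0
```

Emit:
carry_out(
  commands=[
    [0,0,0,0,0,0],
    [0,0,0,0,0,0],
  ],
)

```text
t: 11.68
ee_pos: [536.6, -32.6, 215.9]
orientation: [-2.185, 0.072, 2.193]
ft_force: [-0.2, 0.5, -2.3]
width: 60.0
```

```bash
python3 - <<'E'
from h import *
rep();im=shot('wrist','w8')
E
```

```text
t 11.68 pos [536.6 -32.6 215.9] yaw -93.71 tilt 0.21 q1,q6 [-0.08  1.55] F [-0.2  0.5 -2.3] w 60.0
```

View pics/w8.png

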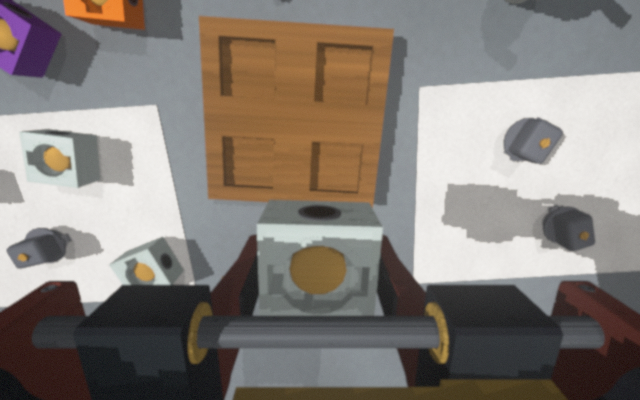

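```bash
python3 - <<'E'
from h import *
im=pickle.load(open('pics/w8.pkl','rb')); hsv=cv2.cvtColor(im['pixels'],cv2.COLOR_BGR2HSV)
m=cv2.inRange(hsv,(5,70,20),(25,255,255)); m[:, :180]=0; m[:,400:]=0; m[225:]=0
m=cv2.morphologyEx(m,cv2.MORPH_CLOSE,np.ones((9,9)))
cn=max(cv2.findContours(m,0,1)[0],key=cv2.contourArea); P=plane(im,cn.reshape(-1,2),26)[:,:2].astype(np.float32)
r=cv2.minAreaRect(P); print(r); q=cv2.boxPoints(r); print(q.round(1)); print(proj(im,np.c_[q,[26]*4]).round(0))
for b in brass(im,amin=15): print(b,plane(im,[b[0]],38)[0].round(1),plane(im,[b[0]],54)[0].round(1))
s,M,a=state(); print(M.T@(plane(im,[[317,270]],s['ee_pos'][2]+11+36)[0]-s['ee_pos']))
E
```

```text
((597.0892333984375, -7.1375579833984375), (215.38392639160156, 216.35604858398438), 82.8597640991211)
[[ 476.4 -100.5]
 [ 691.  -127.4]
 [ 717.8   86.3]
 [ 503.1  113.2]]
[[372. 212.]
 [394.  29.]
 [198.  15.]
 [208. 203.]]
(array([96.9,  9.5]), 1164, (np.int32(62), np.int32(23))) [727.  187.7  38. ] [722.3 177.9  54. ]
(array([ 5.8, 36.8]), 306, (np.int32(17), np.int32(29))) [707.9 292.7  38. ] [704.1 278.4  54. ]
(array([544.6, 142.7]), 31, (np.int32(8), np.int32(6))) [ 555.9 -304.2   38. ] [ 558.6 -292.7   54. ]
(array([ 55. , 158.9]), 301, (np.int32(22), np.int32(21))) [574.7 282.8  38. ] [576.7 268.9  54. ]
(array([216.1, 160.7]), 54, (np.int32(13), np.int32(10))) [559.9  89.2  38. ] [562.5  83.7  54. ]
(array([216.4, 168.9]), 20, (np.int32(10), np.int32(6))) [549.9  90.5  38. ] [552.9  84.9  54. ]
(array([219.2, 176.6]), 24, (np.int32(7), np.int32(12))) [540.1  88.6  38. ] [543.6  83.2  54. ]
(array([223.9, 194.1]), 18, (np.int32(6), np.int32(9))) [517.5  86.4  38. ] [521.9  81.   54. ]
(array([321.2, 272.2]), 1082, (np.int32(51), np.int32(45))) [398.8 -28.3  38. ] [408.4 -28.7  54. ]
(array([ 22.7, 256.9]), 26, (np.int32(7), np.int32(5))) [448.2 368.4  38. ] [455.6 350.8  54. ]
(array([143.3, 272. ]), 186, (np.int32(18), np.int32(15))) [415.  213.1  38. ] [423.9 202.3  54. ]
(array([442. , 342.2]), 241, (np.int32(14), np.int32(50))) [ 270.1 -199.2   38. ] [ 285.2 -192.2   54. ]
(array([190.5, 350.8]), 22, (np.int32(4), np.int32(8))) [278.9 174.4  38. ] [293.6 165.3  54. ]
[-46.99415332  -0.69622557   2.09700267]
```

```bash
python3 - <<'E'
from h import *
plan((649.7,-68.1,60,-97))
plan((649.7,-68.1,25,-97),start=(649.7,-68.1,60,-97))
im=pickle.load(open('pics/w8.pkl','rb')); px=im['pixels'].copy()
u=np.array([.9925,-.1219]);v=np.array([.1219,.9925])
for c in [(538.2,-54.4),(551.6,54.8),(647.4,-67.8),(660.8,41.4)]:
    q=np.array([np.array(c)+31.5*(i*u+j*v) for i,j in((-1,-1),(-1,1),(1,1),(1,-1))])
    cv2.polylines(px,[np.round(proj(im,np.c_[q,[26]*4])*8).astype(np.int32)],True,(0,255,0),1,shift=3)
cv2.imwrite('pics/w8b.png',cv2.resize(px[10:215,190:400],None,fx=2.8,fy=2.8,interpolation=cv2.INTER_CUBIC))
E
```

```text
[0.0389,0.0069,-0.0289,0.8,0.2,-0.1]
[0.039,0.0066,-0.0289,0.8,0.0,0.0]
[0.039,0.0062,-0.029,0.8,0.0,0.0]
[0.039,0.0057,-0.029,0.8,0.0,0.0]
[0.035,0.0,0.0,0.0,0.0,0.0]
```

View pics/w8b.png

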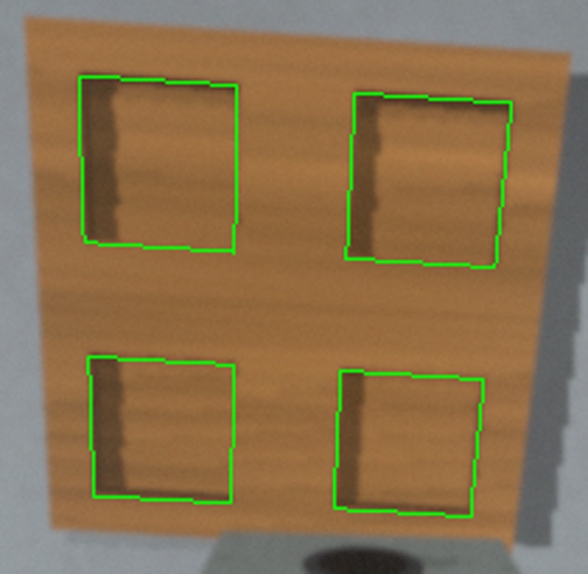

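Emit:
carry_out(
  commands=[
    [0.038,0.007,-0.029,0.8,0,0],
    [0.038,0.007,-0.029,0.8,0,0],
    [0.038,0.006,-0.029,0.8,0,0],
    [0.035,0.006,-0.026,0.8,0,0],
    [0,0,0,0,0,0],
    [0,0,0,0,0,0],
  ],
)

```text
t: 12.48
ee_pos: [646.1, -75.9, 63.8]
orientation: [-2.151, 0.142, 2.158]
ft_force: [-0.7, 0.4, -2.5]
width: 60.0
```

```bash
python3 - <<'E'
from h import *
rep();plan((649.7,-68.1,25,-97))
E
```

```text
t 12.47 pos [646.1 -75.9  63.8] yaw -97.49 tilt 0.21 q1,q6 [-0.13  1.57] F [-0.7  0.4 -2.5] w 60.0
[0.0388,-0.0083,-0.0027,-0.5,0.2,-0.1]
```

Emit:
carry_out(
  commands=[
    [0.005,-0.008,-0.003,-0.5,0,0],
    [0.015,0,0,0,0,0],
    [0.012,0,0,0,0,0],
    [0,0,0,0,0,0],
  ],
)

```text
t: 12.98
ee_pos: [650.0, -67.5, 33.2]
orientation: [-2.16, 0.132, 2.16]
ft_force: [0.3, -0.1, -3.1]
width: 60.7
```

```bash
python3 - <<'E'
from h import *
rep();plan((649.7,-68.1,3,-97))
E
```

```text
t 12.97 pos [650.  -67.5  33.2] yaw -96.92 tilt 0.08 q1,q6 [-0.12  1.57] F [ 0.3 -0.1 -3.1] w 60.7
[0.0302,0.0006,0.0003,0.1,-0.0,-0.1]
```

Emit:
carry_out(
  commands=[
    [0.012,0,0,0,0,0],
    [0.008,0,0,0,0,0],
    [0.006,0,0,0,0,0],
    [0.004,0,0,0,0,0],
    [0.002,0,0,0,0,0],
    [0,0,0,0,0,0],
  ],
)

```text
t: 13.72
ee_pos: [651.4, -68.2, 3.3]
orientation: [-2.162, 0.133, 2.157]
ft_force: [0.2, 0.2, -3.7]
width: 60.1
```

Emit:
carry_out(
  commands=[
    [0.001,0,0,0,0,0],
    [0,0,0,0,0,0],
    [0,0,0,0,0,0],
    [-0.03,0,0,0,0,0],
    [-0.05,0,0,0,0,0],
    [-0.05,0,0,0,0,0],
  ],
  grip=0,
)

```text
t: 14.48
ee_pos: [648.2, -67.4, 130.1]
orientation: [-2.152, 0.132, 2.167]
ft_force: [0.3, -0.3, 0.3]
width: 87.7
```

```bash
python3 - <<'E'
from h import *
rep();im=shot('wrist','w9')
for b in brass(im,amin=200): print(b, plane(im,[b[0]],14+36)[0].round(1))
plan((418,213,110,-97))
E
```

```text
t 14.47 pos [648.2 -67.4 130.1] yaw -96.97 tilt 0.41 q1,q6 [-0.12  1.57] F [ 0.3 -0.3  0.3] w 87.7
(array([ 31.5, 121.3]), 3835, (np.int32(79), np.int32(71))) [744.5 167.2  50. ]
(array([317.9, 195.4]), 674, (np.int32(30), np.int32(29))) [649.  -67.6  50. ]
[0.0037,-0.0358,0.0381,0.0,-0.2,-0.1]
[0.0039,-0.0358,0.0381,0.0,0.0,0.0]
[0.0039,-0.0358,0.0381,0.0,0.0,0.0]
[0.0039,-0.0358,0.0381,0.0,0.0,0.0]
[0.0039,-0.0357,0.0381,0.0,0.0,0.0]
[0.0039,-0.0357,0.0381,0.0,0.0,0.0]
[0.0039,-0.0357,0.0381,0.0,0.0,0.0]
```

Emit:
carry_out(
  commands=[
    [0,-0.036,0.038,0,0,0],
    [0.003,-0.036,0.038,0,0,0],
    [0.003,-0.036,0.038,0,0,0],
    [0.003,-0.036,0.038,0,0,0],
    [0.003,-0.036,0.038,0,0,0],
    [0.003,-0.036,0.038,0,0,0],
    [0.003,-0.033,0.034,0,0,0],
    [0,0,0,0,0,0],
  ],
)

```text
t: 15.52
ee_pos: [420.2, 218.5, 118.9]
orientation: [-2.173, 0.134, 2.142]
ft_force: [-0.3, 0.6, 0.6]
width: 87.4
```

```bash
python3 - <<'E'
from h import *
rep();im=shot('wrist','w10')
for b in brass(im,amin=15): print(b, plane(im,[b[0]],38)[0].round(1),plane(im,[b[0]],54)[0].round(1))
E
```

```text
t 15.53 pos [420.2 218.5 118.9] yaw -97.09 tilt 0.82 q1,q6 [0.46 2.16] F [-0.3  0.6  0.6] w 87.4
(array([445.4,   1.6]), 94, (np.int32(24), np.int32(5))) [565.6 100.5  38. ] [561.7 106.8  54. ]
(array([213.9,  21. ]), 982, (np.int32(35), np.int32(40))) [574.8 282.2  38. ] [570.4 277.9  54. ]
(array([28.5, 79.5]), 108, (np.int32(12), np.int32(12))) [551.5 444.7  38. ] [548.4 430.9  54. ]
(array([160.7, 183.3]), 18, (np.int32(8), np.int32(5))) [451.5 359.5  38. ] [454.3 350.7  54. ]
(array([325.9, 201.3]), 316, (np.int32(24), np.int32(28))) [415.8 211.6  38. ] [420.7 211.5  54. ]
(array([494. , 327.3]), 431, (np.int32(31), np.int32(55))) [255.4  51.3  38. ] [269.6  60.5  54. ]
```

View pics/w10.png

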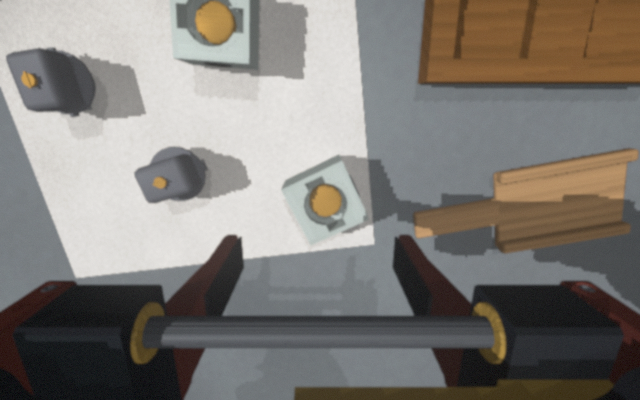

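```bash
cat >> h.py <<'E'
def dirs(im,L,z):
    P=plane(im,L,z)[:,:2]; e=np.diff(np.r_[P,P[:1]],axis=0); print(P.mean(0).round(1),'len',np.linalg.norm(e,axis=1).round(1),'dir',np.degrees(np.arctan2(e[:,1],e[:,0])).round(1))
E
python3 - <<'E'
from h import *
im=pickle.load(open('pics/w10.pkl','rb'))
dirs(im,[(283,188),(343,158),(368,211),(309,245)],47)
dirs(im,[(313,182),(336,225)],47)
dirs(im,[(175,57),(250,65)],47); dirs(im,[(181,18),(247,25)],47)
dirs(im,[(135,180),(187,152),(202,180),(150,203)],51)
E
```

```text
[418.4 211.8] len [59.  53.8 63.5 59.7] dir [ -70.2 -160.8  114.9   15.2]
[416.2 212.9] len [45.7 45.7] dir [-159.8   20.2]
[544.9 287. ] len [59.1 59.1] dir [-102.8   77.2]
[572.  279.7] len [50.3 50.3] dir [-102.5   77.5]
[456.7 344.8] len [53.9 26.2 52.7 23.1] dir [ -70.4 -164.5  106.3   17.9]
```

```bash
python3 - <<'E'
from h import *
plan((417,212,60,-70),(417,212,-10,-70))
E
```

```text
[0.0197,0.0021,0.0015,-9.1,-0.9,-0.0]
[0.0197,0.0019,0.0015,-9.1,0.0,0.0]
[0.0197,0.0016,0.0018,-9.1,0.0,0.0]
[0.035,0.0,0.0,0.0,0.0,0.0]
[0.035,0.0,0.0,0.0,0.0,0.0]
```

Emit:
carry_out(
  commands=[
    [0.02,0.002,0.001,-9,-0.9,0],
    [0.02,0.002,0.002,-9,0,0],
    [0.02,0.002,0.002,-9,0,0],
    [0,0,0,0,0,0],
    [0,0,0,0,0,0],
  ],
)

```text
t: 16.2
ee_pos: [423.0, 209.2, 59.0]
orientation: [2.036, 0.362, -2.025]
ft_force: [0.6, 0.6, 0.3]
width: 87.9
```

```bash
python3 - <<'E'
from h import *
rep();im=shot('wrist','w11')
for b in brass(im,amin=200): print(b, plane(im,[b[0]],38)[0].round(1))
plan((417,212,-10,-70))
E
```

```text
t 16.2 pos [423.  209.2  59. ] yaw -69.84 tilt 0.29 q1,q6 [0.43 1.65] F [0.6 0.6 0.3] w 87.9
(array([613.7,  15.8]), 379, (np.int32(52), np.int32(37))) [610.5  85.6  38. ]
(array([579.3,  65.1]), 2064, (np.int32(104), np.int32(60))) [579.6  89.2  38. ]
(array([311.7, 227.3]), 770, (np.int32(35), np.int32(34))) [416.  211.7  38. ]
(array([497.3, 340. ]), 340, (np.int32(22), np.int32(53))) [373.8  30.2  38. ]
[0.0345,-0.0023,0.0025,0.1,-0.3,0.0]
[0.0345,-0.0023,0.0023,0.1,0.0,0.0]
```

Emit:
carry_out(
  commands=[
    [0.015,-0.002,0.005,0,-0.3,0],
    [0.025,-0.002,0.002,0,0,0],
    [0.022,0,0.001,0,0,0],
    [0.005,0,0.001,0,0,0],
    [0,0,0,0,0,0],
  ],
)

```text
t: 16.88
ee_pos: [413.9, 210.7, -9.4]
orientation: [2.036, 0.358, -2.03]
ft_force: [0.5, -0.4, -0.1]
width: 88.0
```

Emit:
carry_out(
  commands=[
    [0,0,0,0,0,0],
    [0,0,0,0,0,0],
    [0,0,0,0,0,0],
    [0,0,0,0,0,0],
    [0,0,0,0,0,0],
  ],
  grip=1,
)

```text
t: 17.5
ee_pos: [415.0, 211.2, -7.7]
orientation: [2.04, 0.358, -2.027]
ft_force: [0.1, 0.6, -2.7]
width: 59.7
```

```bash
python3 - <<'E'
from h import *
rep();s,M,a=state();im=shot('wrist')
for b in brass(im,amin=200): print(b[:2], (M.T@(plane(im,[b[0]],38)[0]-s['ee_pos'])).round(1))
plan((s['ee_pos'][0],s['ee_pos'][1],80,-70),(551.6,54.8,80,-97))
E
```

```text
t 17.5 pos [415.  211.2  -7.7] yaw -70.13 tilt 0.37 q1,q6 [0.45 1.67] F [ 0.1  0.6 -2.7] w 59.7
(array([23.9, 93.7]), 472) [ -45.1 -132.7  -86.6]
(array([604.5, 165.8]), 1751) [-45.5 137.8 -53.7]
(array([320.1, 259.5]), 1545) [-45.7   1.   -3.5]
(array([443.1, 338.6]), 213) [-46.1  72.2  47.3]
[-0.0439,-0.0,-0.0003,-0.1,-0.4,0.0]
[-0.0439,0.0,-0.0,-0.1,0.0,0.0]
[0.0,0.0484,-0.0187,6.8,0.0,0.0]
[0.0,0.0459,-0.0243,6.7,0.0,0.0]
[0.0,0.0427,-0.0295,6.7,0.0,0.0]
[0.0,0.039,-0.0343,6.7,0.0,0.0]
```

Emit:
carry_out(
  commands=[
    [-0.03,0,0,0,-0.4,0],
    [-0.05,0,0,0,0,0],
    [-0.01,0.046,-0.019,6.7,0,0],
    [0,0.045,-0.024,6.7,0,0],
    [0,0.042,-0.029,6.7,0,0],
    [0,0.037,-0.03,6.7,0,0],
    [0,0,0,0,0,0],
    [0,0,0,0,0,0],
  ],
)

```text
t: 18.55
ee_pos: [546.9, 55.2, 83.8]
orientation: [-2.15, 0.145, 2.157]
ft_force: [-0.1, 0.5, -2.8]
width: 59.9
```

```bash
python3 - <<'E'
from h import *
rep()
plan((548.3,55.2,40,-97))
E
```

```text
t 18.55 pos [546.9  55.2  83.8] yaw -97.62 tilt 0.2 q1,q6 [0.08 1.78] F [-0.1  0.5 -2.8] w 59.9
[0.0438,-0.0002,-0.0015,-0.6,0.2,-0.1]
```

Emit:
carry_out(
  commands=[
    [0.02,0,-0.001,-0.6,0,0],
    [0.02,0,0,0,0,0],
    [0.005,0,0,0,0,0],
    [0,0,0,0,0,0],
  ],
)

```text
t: 19.05
ee_pos: [544.7, 58.5, 37.8]
orientation: [-2.157, 0.126, 2.169]
ft_force: [-0.3, -0.3, -2.4]
width: 59.6
```

```bash
python3 - <<'E'
from h import *
rep();s,M,a=state();im=shot('wrist')
for b in brass(im,amin=200): print(b[:2], (M.T@(plane(im,[b[0]],s['ee_pos'][2]+9.7+36)[0]-s['ee_pos'])).round(1))
plan((548.3,55.2,4,-97))
E
```

```text
t 19.05 pos [544.7  58.5  37.8] yaw -96.6 tilt 0.32 q1,q6 [0.09 1.77] F [-0.3 -0.3 -2.4] w 59.6
(array([532.7,  33.5]), 2642) [ -46.1   91.  -110.6]
(array([322.3, 263.4]), 1133) [-45.7   2.3  -1.1]
(array([439.2, 326.5]), 361) [-45.4  69.4  39.6]
[0.0341,0.0028,-0.004,0.4,0.3,-0.1]
```

Emit:
carry_out(
  commands=[
    [0.004,0.003,-0.005,-0.4,0.3,0],
    [0.008,0,0,0,0,0],
    [0,0,0,0,0,0],
  ],
)

```text
t: 19.48
ee_pos: [550.7, 54.9, 26.7]
orientation: [-2.17, 0.118, 2.164]
ft_force: [-0.4, 1.0, -2.3]
width: 60.0
```

```bash
python3 - <<'E'
from h import *
rep();plan((549.3,55.1,4,-97))
E
```

```text
t 19.48 pos [550.7  54.9  26.7] yaw -96.15 tilt 0.19 q1,q6 [0.08 1.76] F [-0.4  1.  -2.3] w 60.0
[0.0227,-0.0001,0.0015,0.8,-0.2,-0.1]
```

Emit:
carry_out(
  commands=[
    [0.007,0,0.001,0.8,0,0],
    [0.007,0,0,0,0,0],
    [0.005,0,0,0,0,0],
    [0.004,0,0,0,0,0],
    [0.001,0,0,0,0,0],
    [0,0,0,0,0,0],
  ],
)

```text
t: 20.23
ee_pos: [550.8, 54.8, 3.7]
orientation: [-2.163, 0.134, 2.154]
ft_force: [0.3, -0.0, -2.9]
width: 60.0
```

Emit:
carry_out(
  commands=[
    [0,0,0,0,0,0],
    [0,0,0,0,0,0],
    [0,0,0,0,0,0],
    [-0.03,0,0,0,0,0],
    [-0.05,0,0,0,0,0],
    [-0.02,0,0,0,0,0],
  ],
  grip=0,
)

```text
t: 20.98
ee_pos: [548.8, 54.9, 103.8]
orientation: [-2.158, 0.135, 2.159]
ft_force: [0.5, 0.5, -0.5]
width: 88.2
```

```bash
python3 - <<'E'
from h import *
rep();im=shot('wrist','w12')
for b in brass(im,amin=200): print(b, plane(im,[b[0]],14+36)[0].round(1))
plan((574,282,100,-103))
E
```

```text
t 20.98 pos [548.8  54.9 103.8] yaw -97.05 tilt 0.11 q1,q6 [0.08 1.77] F [ 0.5  0.5 -0.5] w 88.2
(array([112.5,   1.5]), 302, (np.int32(83), np.int32(5))) [715. 178.  50.]
(array([465.2,  59. ]), 1323, (np.int32(41), np.int32(43))) [648.  -66.1  50. ]
(array([318.4, 201.2]), 787, (np.int32(31), np.int32(33))) [552.8  53.9  50. ]
(array([ 57.7, 204.5]), 621, (np.int32(33), np.int32(29))) [577.  271.3  50. ]
(array([377.5, 235.3]), 409, (np.int32(47), np.int32(12))) [515.6   6.7  50. ]
(array([494.1, 328.1]), 492, (np.int32(30), np.int32(55))) [404.5 -98.5  50. ]
[0.0013,-0.0571,0.0009,1.5,-0.1,-0.1]
[0.0013,-0.057,0.0024,1.5,0.0,0.0]
[0.0013,-0.0569,0.0039,1.5,0.0,0.0]
[0.0013,-0.0568,0.0054,1.5,0.0,0.0]
```

Emit:
carry_out(
  commands=[
    [0,-0.057,0.001,1.5,0,0],
    [0,-0.057,0.002,1.5,0,0],
    [0,-0.057,0.004,1.5,0,0],
    [0,-0.05,0.005,1.5,0,0],
    [0,0,0,0,0,0],
    [0,0,0,0,0,0],
  ],
)

```text
t: 21.78
ee_pos: [574.2, 279.9, 102.0]
orientation: [-2.1, 0.249, 2.097]
ft_force: [-0.5, -0.6, 0.1]
width: 87.8
```

```bash
python3 - <<'E'
from h import *
rep();im=shot('wrist','w13')
for b in brass(im,amin=15): print(b, plane(im,[b[0]],38)[0].round(1), plane(im,[b[0]],54)[0].round(1))
plan((574.5,282.5,40,-103))
g=cv2.Canny(im['pixels'][130:300,240:400],40,100)
L=cv2.HoughLinesP(g,1,np.pi/360,15,minLineLength=25,maxLineGap=4)
for l in L[:,0]: 
    q=np.array([[l[0]+240,l[1]+130],[l[2]+240,l[3]+130]],float); P=plane(im,q,47); d=P[1]-P[0]; print(q.ravel(),P[:,:2].ravel().round(0),np.degrees(np.arctan2(d[1],d[0])).round(1))
E
```

```text
t 21.77 pos [574.2 279.9 102. ] yaw -103.38 tilt 0.17 q1,q6 [0.44 2.24] F [-0.5 -0.6  0.1] w 87.8
(array([252.2,  38.3]), 1244, (np.int32(38), np.int32(42))) [710.9 297.7  38. ] [707.3 295.5  54. ]
(array([596.1, 170.8]), 698, (np.int32(29), np.int32(34))) [546.6  43.9  38. ] [553.3  57.5  54. ]
(array([308.6, 197.9]), 97, (np.int32(19), np.int32(20))) [579.9 286.7  38. ] [584.6 285.1  54. ]
(array([157.5, 272.5]), 62, (np.int32(10), np.int32(9))) [541.8 442.4  38. ] [548.8 431.   54. ]
(array([490.6, 316.2]), 249, (np.int32(27), np.int32(29))) [419.3 141.   38. ] [434.  148.5  54. ]
[0.0311,-0.0014,0.0003,-0.2,-0.1,-0.1]
[0.0311,-0.0014,0.0002,-0.2,0.0,0.0]
[241. 150. 325. 130.] [634. 329. 634. 260.] -90.3
[284. 171. 347. 169.] [609. 300. 599. 249.] -101.6
[277. 170. 282. 238.] [612. 305. 552. 317.] 168.5
[348. 222. 384. 221.] [554. 258. 547. 228.] -101.7
[284. 239. 349. 236.] [551. 316. 541. 260.] -100.6
[349. 235. 349. 208.] [541. 260. 566. 255.] -11.7
[350. 208. 350. 171.] [566. 254. 597. 247.] -11.6
[304. 288. 331. 292.] [499. 311. 489. 288.] -113.2
[240. 237. 243. 268.] [562. 353. 532. 359.] 167.4
```

Emit:
carry_out(
  commands=[
    [0.03,-0.002,0,-1.3,0,0],
    [0.035,0,0,0,0,0],
    [0.02,0,0,0,0,0],
    [0,0,0,0,0,0],
  ],
)

```text
t: 22.32
ee_pos: [575.7, 276.3, 15.5]
orientation: [-2.11, 0.232, 2.106]
ft_force: [0.1, 0.3, 1.2]
width: 87.8
```

```bash
python3 - <<'E'
from h import *
rep();plan((575,282,-9,-102))
E
```

```text
t 22.32 pos [575.7 276.3  15.5] yaw -102.4 tilt 0.18 q1,q6 [0.43 2.22] F [0.1 0.3 1.2] w 87.8
[0.0245,-0.0055,0.002,-0.4,-0.1,-0.1]
```

Emit:
carry_out(
  commands=[
    [0.005,-0.006,0.002,-0.4,0,0],
    [0.014,0,0,0,0,0],
    [0.006,0,0,0,0,0],
    [0,0,0,0,0,0],
  ],
)

```text
t: 22.82
ee_pos: [577.1, 283.4, -8.5]
orientation: [-2.117, 0.222, 2.106]
ft_force: [0.4, 0.6, 0.0]
width: 88.1
```

Emit:
carry_out(
  commands=[
    [0,0,0,0,0,0],
    [0,0,0,0,0,0],
    [0,0,0,0,0,0],
    [0,0,0,0,0,0],
    [0,0,0,0,0,0],
  ],
  grip=1,
)

```text
t: 23.45
ee_pos: [577.4, 283.5, -7.8]
orientation: [-2.118, 0.222, 2.105]
ft_force: [0.6, 0.7, 0.2]
width: 60.2
```

```bash
python3 - <<'E'
from h import *
rep();s,M,a=state()
print('off',M.T@(np.array([575,282,0])-s['ee_pos']))
plan((s['ee_pos'][0],s['ee_pos'][1],80,-102),(660.8,41.4,80,-97))
E
```

```text
t 23.45 pos [577.4 283.5  -7.8] yaw -101.99 tilt 0.35 q1,q6 [0.44 2.22] F [0.6 0.7 0.2] w 60.2
off [-7.80758958  1.99620428  1.96688378]
[-0.0439,-0.0,-0.0003,0.0,-0.4,0.0]
[-0.0439,0.0,0.0,0.0,0.0,0.0]
[0.0,0.0439,-0.0264,-1.0,0.0,0.0]
[0.0,0.0444,-0.0256,-1.0,0.0,0.0]
[0.0,0.0448,-0.0248,-1.0,0.0,0.0]
[0.0,0.0452,-0.0241,-1.0,0.0,0.0]
[0.0,0.0456,-0.0233,-1.0,0.0,0.0]
```

Emit:
carry_out(
  commands=[
    [-0.03,0,0,0,-0.4,0],
    [-0.055,0,0,0,0,0],
    [-0.01,0.043,-0.026,-1,0,0],
    [0,0.044,-0.026,-1,0,0],
    [0,0.045,-0.025,-1,0,0],
    [0,0.045,-0.024,-1,0,0],
    [0,0.042,-0.022,-1,0,0],
    [0,0,0,0,0,0],
  ],
)

```text
t: 24.45
ee_pos: [661.4, 39.8, 87.9]
orientation: [-2.158, 0.127, 2.166]
ft_force: [-1.1, 0.9, -3.6]
width: 59.7
```

Emit:
carry_out(
  commands=[
    [0,0,0,0,0,0],
  ],
)

```text
t: 24.58
ee_pos: [660.7, 39.9, 87.3]
orientation: [-2.156, 0.128, 2.167]
ft_force: [-0.3, 0.7, -2.3]
width: 59.6
```

```bash
python3 - <<'E'
from h import *
rep();plan((662.8,41.2,40,-97))
E
```

```text
t 24.57 pos [660.7  39.9  87.3] yaw -96.7 tilt 0.3 q1,q6 [0.04 1.73] F [-0.3  0.7 -2.3] w 59.6
[0.0473,-0.0016,-0.0022,0.3,0.3,-0.1]
```

Emit:
carry_out(
  commands=[
    [0.02,-0.002,-0.002,0.3,0.3,0],
    [0.025,0,0,0,0,0],
    [0.005,0,0,0,0,0],
    [0,0,0,0,0,0],
  ],
)

```text
t: 25.08
ee_pos: [661.7, 46.3, 36.6]
orientation: [-2.161, 0.129, 2.161]
ft_force: [-0.1, -0.3, -2.5]
width: 59.7
```

```bash
python3 - <<'E'
from h import *
rep();plan((662.8,41.2,4,-97))
E
```

```text
t 25.07 pos [661.7  46.3  36.6] yaw -96.75 tilt 0.06 q1,q6 [0.05 1.74] F [-0.1 -0.3 -2.5] w 59.7
[0.0326,0.0049,-0.0017,0.2,0.0,-0.1]
```

Emit:
carry_out(
  commands=[
    [0.004,0.005,-0.002,0,0,0],
    [0.006,0,0,0,0,0],
    [0,0,0,0,0,0],
  ],
)

```text
t: 25.45
ee_pos: [664.3, 41.4, 28.0]
orientation: [-2.164, 0.127, 2.159]
ft_force: [-0.4, 0.3, -2.7]
width: 59.8
```

```bash
python3 - <<'E'
from h import *
rep();plan((662.8,41.2,4,-97))
E
```

```text
t 25.45 pos [664.3  41.4  28. ] yaw -96.71 tilt 0.15 q1,q6 [0.04 1.73] F [-0.4  0.3 -2.7] w 59.8
[0.024,0.0004,0.0015,0.3,-0.1,-0.0]
```

Emit:
carry_out(
  commands=[
    [0.008,0,0.002,0.3,0,0],
    [0.007,0,0,0,0,0],
    [0.005,0,0,0,0,0],
    [0.003,0,0,0,0,0],
    [0.001,0,0,0,0,0],
    [0,0,0,0,0,0],
  ],
)

```text
t: 26.2
ee_pos: [663.1, 41.5, 4.4]
orientation: [-2.162, 0.133, 2.154]
ft_force: [0.3, 0.8, -2.8]
width: 59.9
```

Emit:
carry_out(
  commands=[
    [0,0,0,0,0,0],
    [0,0,0,0,0,0],
    [0,0,0,0,0,0],
    [-0.03,0,0,0,0,0],
    [-0.05,0,0,0,0,0],
    [-0.05,0,0.03,0,0,0],
    [-0.03,0,0.05,0,0,0],
    [0,0,0,0,0,0],
  ],
  grip=0,
)

```text
t: 27.2
ee_pos: [582.0, 51.6, 168.3]
orientation: [-2.163, 0.133, 2.153]
ft_force: [1.1, -0.1, -0.4]
width: 88.0
```

```bash
python3 - <<'E'
from h import *
rep();im=shot('wrist','w14')
for b in brass(im,amin=15): print(b, plane(im,[b[0]],50)[0].round(1), plane(im,[b[0]],54)[0].round(1))
E
```

```text
t 27.2 pos [582.   51.6 168.3] yaw -97.06 tilt 0.26 q1,q6 [0.07 1.76] F [ 1.1 -0.1 -0.4] w 88.0
(array([196.2,  58.2]), 22, (np.int32(8), np.int32(8))) [717.5 148.2  50. ] [716.8 146.8  54. ]
(array([287.4,  63. ]), 197, (np.int32(37), np.int32(18))) [703.1  65.1  50. ] [702.6  64.8  54. ]
(array([282.8,  57.4]), 17, (np.int32(8), np.int32(5))) [708.3  68.6  50. ] [707.8  68.3  54. ]
(array([54.9, 87.3]), 610, (np.int32(31), np.int32(30))) [709.3 287.2  50. ] [708.7 284.   54. ]
(array([276.1,  92.2]), 20, (np.int32(13), np.int32(6))) [679.1  79.7  50. ] [678.9  79.2  54. ]
(array([317.9, 106.8]), 654, (np.int32(29), np.int32(30))) [661.   41.8  50. ] [661.   41.8  54. ]
(array([430.6, 106.3]), 698, (np.int32(30), np.int32(29))) [648.1 -66.1  50. ] [648.3 -64.7  54. ]
(array([324.4, 146.9]), 19, (np.int32(6), np.int32(7))) [622.   40.1  50. ] [622.6  40.1  54. ]
(array([316.7, 150.4]), 17, (np.int32(8), np.int32(9))) [619.5  48.2  50. ] [620.1  48.1  54. ]
(array([303.8, 154.6]), 17, (np.int32(14), np.int32(5))) [616.9  61.7  50. ] [617.5  61.4  54. ]
(array([294.2, 174.3]), 17, (np.int32(8), np.int32(6))) [598.   74.2  50. ] [598.9  73.8  54. ]
(array([319., 213.]), 460, (np.int32(23), np.int32(26))) [552.9  54.1  50. ] [554.3  53.9  54. ]
(array([495.4, 333.6]), 426, (np.int32(29), np.int32(57))) [ 371.6 -140.4   50. ] [ 375.4 -138.    54. ]
```

View pics/w14.png

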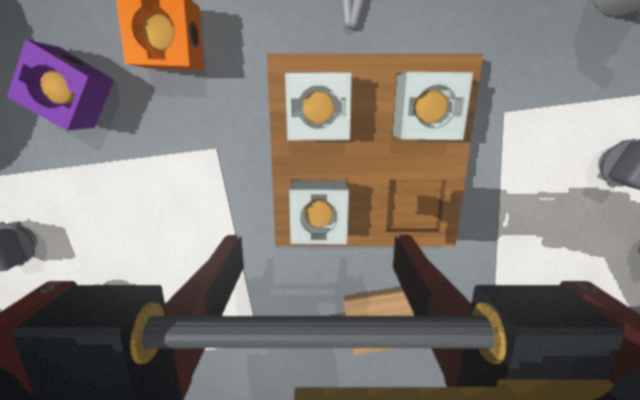

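```bash
python3 - <<'E'
from h import *
plan((441,-357,90,-67))
E
```

```text
[0.0096,0.0529,0.0115,-3.8,-0.3,-0.0]
[0.0097,0.052,0.0149,-3.8,0.0,0.0]
[0.0097,0.0509,0.0182,-3.8,0.0,0.0]
[0.0097,0.0496,0.0215,-3.8,0.0,0.0]
[0.0097,0.0481,0.0247,-3.8,0.0,0.0]
[0.0097,0.0464,0.0278,-3.8,0.0,0.0]
[0.0097,0.0445,0.0308,-3.8,0.0,0.0]
[0.0097,0.0423,0.0337,-3.8,0.0,0.0]
```

Emit:
carry_out(
  commands=[
    [0,0.053,0.011,-3.8,0,0],
    [0.01,0.052,0.015,-3.8,0,0],
    [0.01,0.051,0.018,-3.8,0,0],
    [0.01,0.05,0.021,-3.8,0,0],
    [0.01,0.048,0.025,-3.8,0,0],
    [0.01,0.046,0.028,-3.8,0,0],
    [0.01,0.044,0.031,-3.8,0,0],
    [0.01,0.035,0.03,-3.8,0,0],
  ],
)

```text
t: 28.25
ee_pos: [452.4, -363.6, 88.0]
orientation: [1.99, 0.432, -1.975]
ft_force: [0.6, 0.9, 0.4]
width: 87.6
```

Emit:
carry_out(
  commands=[
    [0,0,0,0,0,0],
    [0,0,0,0,0,0],
  ],
)

```text
t: 28.5
ee_pos: [451.4, -366.6, 85.0]
orientation: [1.993, 0.429, -1.981]
ft_force: [0.1, -0.0, -0.3]
width: 87.7
```

```bash
cat >> h.py <<'E'
def bowl(im,z=51,box=None):
    """dark body pieces: top-face long direction via Hough lines near the screw"""
    for b in brass(im,amin=15,amax=400):
        print('screw',b[0],b[1],plane(im,[b[0]],z+3)[0].round(1))
def lines(im,x0,x1,y0,y1,z,ml=20,lo=25,hi=70):
    g=cv2.Canny(im['pixels'][y0:y1,x0:x1],lo,hi); L=cv2.HoughLinesP(g,1,np.pi/360,12,minLineLength=ml,maxLineGap=4)
    for l in ([] if L is None else L[:,0]):
        q=np.array([[l[0]+x0,l[1]+y0],[l[2]+x0,l[3]+y0]],float); P=plane(im,q,z); d=P[1]-P[0]
        print(q.ravel().astype(int),P[:,:2].ravel().round(0),'len',np.linalg.norm(d).round(0),'dir',np.degrees(np.arctan2(d[1],d[0])).round(1))
E
python3 - <<'E'
from h import *
rep();im=shot('wrist','w15'); bowl(im)
s,M,a=state(); u=proj(im,[441,-357,54])[0].astype(int); print(u); lines(im,u[0]-50,u[0]+50,max(0,u[1]-50),u[1]+50,51)
cv2.imwrite('pics/w15c.png',cv2.resize(im['pixels'][max(0,u[1]-60):u[1]+60,u[0]-80:u[0]+80],None,fx=4,fy=4))
E
```

```text
t 28.5 pos [ 451.4 -366.6   85. ] yaw -65.65 tilt 0.33 q1,q6 [-0.71  0.44] F [ 0.1 -0.  -0.3] w 87.7
screw [283.9  30.7] 151 [ 558.4 -293.8   54. ]
screw [305.1 225.9] 59 [ 439.4 -360.9   54. ]
screw [502.  344.7] 90 [ 407.7 -565.4   54. ]
[301 222]
[310 179 342 198] [ 475. -349.  471. -378.] len 29.0 dir -97.1
[285 245 313 249] [ 416. -353.  423. -375.] len 23.0 dir -74.6
[299 188 323 191] [ 465. -345.  470. -362.] len 18.0 dir -73.1
[324 251 344 255] [ 425. -384.  428. -400.] len 17.0 dir -78.1
```

View pics/w15c.png

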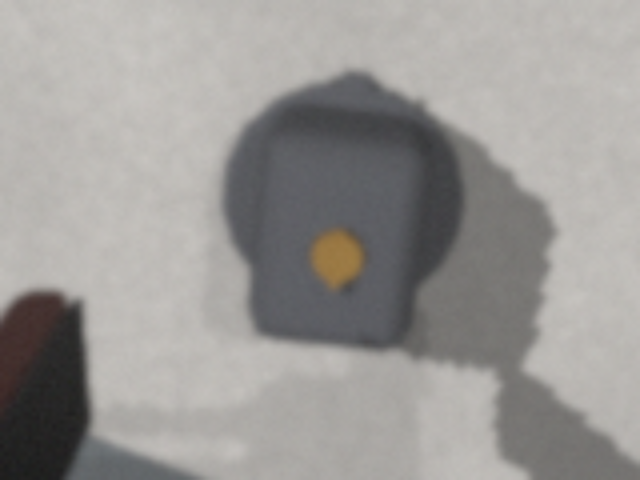

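```bash
python3 - <<'E'
from h import *
im=pickle.load(open('pics/w15.pkl','rb'))
f=lambda L:np.array(L,float)/4+[221,162]
dirs(im,f([(268,135),(422,140),(408,342),(255,335)]),51)
print(plane(im,f([(337,258)]),54)); rep()
plan((440.5,-359.5,30,-71))
plan((440.5,-359.5,-4,-71))
E
```

```text
[ 441.3 -360.3] len [29.5 42.6 30.9 42.2] dir [ -67.6 -159.   111.5   19.1]
[[ 439.01151119 -361.1790567    54.        ]]
t 28.55 pos [ 451.4 -366.3   85. ] yaw -65.61 tilt 0.32 q1,q6 [-0.7   0.44] F [-0.1  0.3 -0.1] w 87.9
[0.055,-0.0108,0.0075,5.4,-0.3,-0.0]
[0.0445,-0.0054,0.0038,2.7,-0.3,-0.0]
[0.0445,-0.0052,0.0038,2.7,0.0,0.0]
```

Emit:
carry_out(
  commands=[
    [0.025,-0.01,0.008,3.4,0,0],
    [0.035,0,0,0,0,0],
    [0,0,0,0,0,0],
    [0,0,0,0,0,0],
  ],
)

```text
t: 29.05
ee_pos: [444.4, -357.4, 25.8]
orientation: [2.027, 0.376, -2.011]
ft_force: [-0.7, 0.2, -0.0]
width: 87.8
```

```bash
python3 - <<'E'
from h import *
rep(); im=shot('wrist','w16'); bowl(im)
plan((440.5,-360.5,-4,-69))
E
```

```text
t 29.05 pos [ 444.4 -357.4   25.8] yaw -68.83 tilt 0.47 q1,q6 [-0.7   0.49] F [-0.7  0.2 -0. ] w 87.8
screw [279.1   3.2] 130 [ 556.  -294.5   54. ]
screw [320.6 258.6] 158 [ 439.7 -360.7   54. ]
screw [502.  346.3] 63 [ 423.1 -494.5   54. ]
[0.0298,0.0014,0.0049,0.2,-0.4,-0.2]
```

Emit:
carry_out(
  commands=[
    [0.01,0.001,0.005,0,-0.4,0],
    [0.014,0,0,0,0,0],
    [0.005,0,0,0,0,0],
    [0,0,0,0,0,0],
  ],
)

```text
t: 29.6
ee_pos: [441.1, -361.2, -3.1]
orientation: [2.02, 0.371, -2.014]
ft_force: [0.4, -0.6, -0.0]
width: 87.7
```

Emit:
carry_out(
  commands=[
    [0,0,0,0,0,0],
    [0,0,0,0,0,0],
    [0,0,0,0,0,0],
    [0,0,0,0,0,0],
    [0,0,0,0,0,0],
    [0,0,0,0,0,0],
    [0,0,0,0,0,0],
  ],
  grip=1,
)

```text
t: 30.48
ee_pos: [441.4, -361.5, -2.5]
orientation: [2.021, 0.37, -2.014]
ft_force: [0.7, 0.3, -0.5]
width: 34.1
```

```bash
python3 - <<'E'
from h import *
rep(); im=shot('wrist','w17'); s,M,a=state()
for b in brass(im,amin=20,amax=900): print(b[0],b[1],(M.T@(plane(im,[b[0]],54)[0]-s['ee_pos'])).round(1))
plan((s['ee_pos'][0],s['ee_pos'][1],90,-69),(661,41.7,90,-7))
E
```

```text
t 30.48 pos [ 441.4 -361.5   -2.5] yaw -68.84 tilt 0.41 q1,q6 [-0.71  0.5 ] F [ 0.7  0.3 -0.5] w 34.1
[317.8 273.9] 82 [-56.5  -0.2  -1.4]
[392.5 347.6] 34 [-56.4  40.4  44.1]
[-0.0463,0.0003,-0.0001,0.1,-0.1,-0.4]
[-0.0463,0.0,0.0,0.1,0.0,0.0]
[0.0,-0.0372,-0.0437,-7.7,0.0,0.0]
[0.0,-0.031,-0.0483,-7.8,0.0,0.0]
[0.0,-0.0242,-0.052,-7.8,0.0,0.0]
[0.0,-0.017,-0.0548,-7.7,0.0,0.0]
[0.0,-0.0094,-0.0566,-7.8,0.0,0.0]
[0.0,-0.0017,-0.0574,-7.8,0.0,0.0]
[0.0,0.0061,-0.0571,-7.7,0.0,0.0]
[0.0,0.0137,-0.0557,-7.8,0.0,0.0]
```

Emit:
carry_out(
  commands=[
    [-0.03,0,0,0,0,-0.4],
    [-0.05,0,0,0,0,0],
    [-0.02,-0.037,-0.044,-7.7,0,0],
    [0,-0.031,-0.048,-7.8,0,0],
    [0,-0.024,-0.052,-7.8,0,0],
    [0,-0.017,-0.055,-7.7,0,0],
    [0,-0.009,-0.057,-7.8,0,0],
    [0,-0.002,-0.057,-7.8,0,0],
  ],
)

```text
t: 31.52
ee_pos: [606.3, -52.5, 101.0]
orientation: [1.48, 1.01, -1.474]
ft_force: [0.6, -0.7, -1.9]
width: 34.4
```

Emit:
carry_out(
  commands=[
    [0,0.006,-0.056,-7.7,0,0],
    [0,0.012,-0.047,-7.7,0,0],
    [0,0,0,0,0,0],
    [0,0,0,0,0,0],
  ],
)

```text
t: 32.02
ee_pos: [655.8, 47.5, 99.9]
orientation: [1.275, 1.167, -1.271]
ft_force: [-0.5, 0.5, -0.7]
width: 34.1
```

```bash
python3 - <<'E'
from h import *
rep(); im=shot('wrist','w18'); s,M,a=state()
for b in brass(im,amin=20,amax=900): print(b[0],b[1],plane(im,[b[0]],50)[0].round(1),(M.T@(plane(im,[b[0]],s['ee_pos'][2]+4.5+52)[0]-s['ee_pos'])).round(1))
plan((661.1,42.7,70,-7))
E
```

```text
t 32.02 pos [655.8  47.5  99.9] yaw -5.01 tilt 0.12 q1,q6 [0.05 0.14] F [-0.5  0.5 -0.7] w 34.1
[335.9 159.9] 277 [673.4  86.3  50. ] [-56.4   7.7 -59. ]
[306.7 160.3] 75 [650.3  88.   50. ] [-56.4  -5.2 -58.9]
[373.7 167.1] 233 [702.9  77.9  50. ] [-56.4  24.6 -55.8]
[224.5 157.1] 31 [586.   96.2  50. ] [-56.5 -41.5 -60.3]
[224.6 164. ] 21 [585.1  90.7  50. ] [-56.5 -41.7 -57.2]
[363.7 166.8] 39 [695.   78.8  50. ] [-56.4  20.2 -55.9]
[370.7 220.8] 328 [698.9  32.3  50. ] [-56.4  24.6 -30.2]
[327.9 200.8] 160 [664.4  53.   50. ] [-56.4   4.4 -40. ]
[193.4 210.4] 725 [552.4  54.5  50. ] [-56.5 -58.2 -35.4]
[317.7 277.9] 256 [649.7 -18.2  50. ] [-56.5  -0.3   0.4]
[246.  315.7] 81 [579.6 -52.2  50. ] [-56.6 -37.7  22.8]
[325.7 312.5] 22 [653.9 -55.3  50. ] [-56.5   3.8  20.8]
[390.4 321.3] 28 [713.6 -70.3  50. ] [-56.5  37.8  26.3]
[243.4 351.2] 90 [570.7 -92.5  50. ] [-56.7 -40.7  45.7]
[391.7 350.2] 62 [ 714.3 -104.    50. ] [-56.5  39.9  45. ]
[0.03,0.0056,0.0042,2.0,-0.1,-0.1]
```

Emit:
carry_out(
  commands=[
    [0.008,0.006,0.004,2,0,0],
    [0.015,0,0,0,0,0],
    [0,0,0,0,0,0],
    [0,0,0,0,0,0],
  ],
)

```text
t: 32.58
ee_pos: [660.3, 38.7, 74.6]
orientation: [1.306, 1.146, -1.305]
ft_force: [-0.7, -0.4, -1.2]
width: 33.7
```

```bash
python3 - <<'E'
from h import *
rep()
plan((661,42.3,60,-7))
E
```

```text
t 32.58 pos [660.3  38.7  74.6] yaw -7.52 tilt 0.08 q1,q6 [0.04 0.17] F [-0.7 -0.4 -1.2] w 33.7
[0.0146,0.0002,-0.0036,-0.5,-0.1,0.0]
```

Emit:
carry_out(
  commands=[
    [0.006,0,-0.004,-0.5,0,0],
    [0.006,0,0,0,0,0],
    [0,0,0,0,0,0],
    [0,0,0,0,0,0],
  ],
)

```text
t: 33.08
ee_pos: [661.1, 43.2, 62.1]
orientation: [1.299, 1.15, -1.297]
ft_force: [0.5, 0.3, -1.8]
width: 34.4
```

```bash
python3 - <<'E'
from h import *
rep()
plan((661,42.3,50,-7))
E
```

```text
t 33.08 pos [661.1  43.2  62.1] yaw -6.96 tilt 0.08 q1,q6 [0.05 0.17] F [ 0.5  0.3 -1.8] w 34.4
[0.0121,0.0,0.0009,0.0,-0.1,0.0]
```

Emit:
carry_out(
  commands=[
    [0.004,0,0.001,0,0,0],
    [0.004,0,0,0,0,0],
    [0.004,0,0,0,0,0],
    [0.003,0,0,0,0,0],
    [0,0,0,0,0,0],
  ],
)

```text
t: 33.7
ee_pos: [661.0, 42.1, 46.1]
orientation: [1.299, 1.15, -1.297]
ft_force: [0.2, 0.5, -2.6]
width: 34.0
```

Emit:
carry_out(
  commands=[
    [0.003,0,0,0,0,0],
    [0.003,0,0,0,0,0],
    [0.002,0,0,0,0,0],
    [0.002,0,0,0,0,0],
  ],
)

```text
t: 34.2
ee_pos: [661.6, 42.1, 39.4]
orientation: [1.3, 1.149, -1.297]
ft_force: [-9.7, -0.3, 25.6]
width: 34.2
```

```bash
python3 - <<'E'
from h import *
rep()
E
```

```text
t 34.2 pos [661.6  42.1  39.4] yaw -6.97 tilt 0.1 q1,q6 [0.04 0.17] F [-9.7 -0.3 25.6] w 34.2
```

Emit:
carry_out(
  commands=[
    [0.001,0,0,10,0,0],
    [0.001,0,0,10,0,0],
    [0.001,0,0,10,0,0],
    [0.001,0,0,10,0,0],
  ],
)

```text
t: 34.7
ee_pos: [664.7, 42.2, 39.4]
orientation: [1.803, 0.685, -1.788]
ft_force: [-3.4, 1.2, 9.1]
width: 34.3
```

```bash
python3 - <<'E'
from h import *
rep();print(state()[0]['moment'])
E
```

```text
t 34.7 pos [664.7  42.2  39.4] yaw -48.17 tilt 0.47 q1,q6 [0.04 0.88] F [-3.4  1.2  9.1] w 34.3
[0.06389918 0.70443182 0.11403663]
```

Emit:
carry_out(
  commands=[
    [0.001,-0.001,0.002,10,0,0],
    [0.001,0,0,10,0,0],
    [0.001,0,0.001,10,0,0],
    [0.001,0,0,10,0,0],
    [0.001,0,0,6,0,0],
  ],
)

```text
t: 35.33
ee_pos: [665.8, 40.6, 39.5]
orientation: [-2.19, 0.105, 2.153]
ft_force: [-0.6, -2.3, 5.5]
width: 34.5
```

```bash
python3 - <<'E'
from h import *
rep();print(state()[0]['moment'])
E
```

```text
t 35.33 pos [665.8  40.6  39.5] yaw -95.55 tilt 0.95 q1,q6 [0.04 1.71] F [-0.6 -2.3  5.5] w 34.5
[-0.14885684  0.05407371  1.27238161]
```

Emit:
carry_out(
  commands=[
    [0,0,0,-1,0,0],
    [0,0,0,0,0,0],
    [0,0,0,0,0,0],
    [0,0,0,0,0,0],
    [-0.03,0,0,0,0,0],
    [-0.05,0,0,0,0,0],
    [0,0,0,0,0,0],
  ],
  grip=0,
)

```text
t: 36.2
ee_pos: [664.2, 40.7, 120.1]
orientation: [-2.199, 0.082, 2.166]
ft_force: [0.4, -0.4, -0.0]
width: 88.1
```

```bash
python3 - <<'E'
from h import *
rep(); im=shot('wrist','w19')
for b in brass(im,amin=20,amax=900): print(b[0],b[1],plane(im,[b[0]],50)[0].round(1),plane(im,[b[0]],14+33+52)[0].round(1))
u=proj(im,[661,42,96])[0].astype(int); print(u); lines(im,u[0]-60,u[0]+60,max(0,u[1]-60),u[1]+60,96)
cv2.imwrite('pics/w19c.png',cv2.resize(im['pixels'][max(0,u[1]-110):u[1]+90,max(0,u[0]-130):u[0]+150],None,fx=2.5,fy=2.5))
im=shot('top','t1')
E
```

```text
t 36.2 pos [664.2  40.7 120.1] yaw -94.33 tilt 0.88 q1,q6 [0.04 1.69] F [ 0.4 -0.4 -0. ] w 88.1
[ 31.2 167.6] 605 [713.2 285.9  50. ] [718.9 239.1  99. ]
[275.  183.1] 177 [683.6  77.1  50. ] [694.8  69.1  99. ]
[438.8 208. ] 585 [649.7 -67.   50. ] [667.2 -48.1  99. ]
[318.3 220.1] 91 [646.3  41.8  50. ] [664.4  40.4  99. ]
[457.9 280.3] 292 [574.4 -88.1  50. ] [605.9 -65.2  99. ]
[399.7 301.5] 430 [554.8 -32.   50. ] [590.  -19.6  99. ]
[272.8 298.1] 124 [568.1  92.7  50. ] [600.8  81.8  99. ]
[313.1 306.4] 379 [555.6  53.8  50. ] [590.6  50.2  99. ]
[491.3 318.5] 315 [ 528.1 -123.9   50. ] [568.2 -94.4  99. ]
[496.1 352.9] 251 [ 485.  -132.4   50. ] [ 533.1 -101.4   99. ]
[316 223]
[264 282 264 163] [614.  88. 709.  76.] len 96.0 dir -7.2
[348 241 357 176] [645.  19. 695.  10.] len 51.0 dir -10.0
[281 234 286 163] [654.  70. 708.  60.] len 55.0 dir -10.0
[287 267 344 270] [626.  68. 620.  23.] len 45.0 dir -97.7
[314 245 338 242] [643.  45. 644.  27.] len 19.0 dir -86.5
[289 164 324 165] [707.  58. 705.  33.] len 25.0 dir -96.0
[322 172 356 176] [700.  35. 695.  11.] len 25.0 dir -101.1
[310 190 339 190] [687.  45. 685.  24.] len 21.0 dir -94.3
[314 215 316 242] [668.  43. 646.  44.] len 22.0 dir 179.5
[352 232 373 233] [652.  16. 650.  -0.] len 16.0 dir -97.2
[290 191 311 191] [687.  59. 686.  44.] len 15.0 dir -94.3
```

View pics/w19c.png

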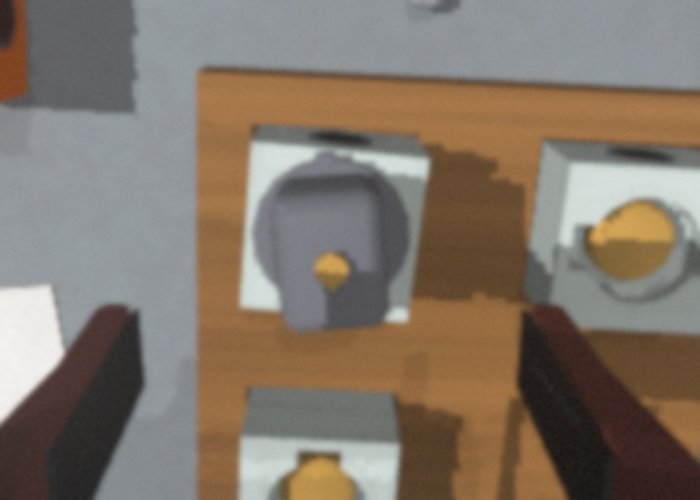

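Emit:
carry_out(
  commands=[
    [-0.03,0.03,0.03,0,0,0],
    [-0.02,0.05,0.03,0,0,0],
    [0,0,0,0,0,0],
    [0,0,0,0,0,0],
  ],
)

```text
t: 36.8
ee_pos: [589.7, -35.7, 159.7]
orientation: [-2.181, 0.081, 2.186]
ft_force: [0.8, -0.1, 0.2]
width: 87.7
```

```bash
python3 - <<'E'
from h import *
rep(); im=shot('wrist','w20'); a=pickle.load(open('pics/w19.pkl','rb'))
c1,d1=ray(a,[[318.3,220.1]]); u=proj(im,[664,40.5,99])[0]; print(u)
for b in brass(im,amin=20,amax=200):
    c2,d2=ray(im,[b[0]]); A=np.c_[d1[0],-d2[0]]; s,r,_,_=np.linalg.lstsq(A,c2-c1,rcond=None); P=(c1+s[0]*d1[0]+c2+s[1]*d2[0])/2
    if r[0]<100: print(b[0],b[1],P.round(1),'res',r[0]**.5)
x,y=u.astype(int); cv2.imwrite('pics/w20c.png',cv2.resize(im['pixels'][max(0,y-60):y+80,max(0,x-90):x+90],None,fx=4,fy=4,interpolation=cv2.INTER_CUBIC))
bowl(im)
E
```

```text
t 36.8 pos [589.7 -35.7 159.7] yaw -94.26 tilt 0.13 q1,q6 [-0.08  1.56] F [ 0.8 -0.1  0.2] w 87.7
[215.49136018 121.49957275]
[191.   92.9] 24 [683.2  38.1 147.3] res 2.6082492388546696
[191.5 116.5] 22 [672.7  42.5 131.1] res 8.899998945658936
[216.2 122.2] 94 [663.5  40.6  96.8] res 0.3516761439109001
screw [381.5  81.2] 207 [ 686.3 -100.5   54. ]
screw [341.6  87.4] 21 [683.7 -64.3  54. ]
screw [191.   92.9] 24 [689.2  73.   54. ]
screw [348.7  88.7] 18 [682.1 -70.7  54. ]
screw [384.9  92. ] 22 [ 676.8 -103.4   54. ]
screw [191.5 116.5] 22 [668.6  76.7  54. ]
screw [216.2 122.2] 94 [661.8  54.6  54. ]
screw [203.1 159.3] 35 [628.1  73.4  54. ]
screw [216.2 174.9] 175 [611.8  63.4  54. ]
screw [573.1 199.6] 42 [ 559.5 -292.5   54. ]
screw [496.8 345.1] 377 [ 381.7 -233.8   54. ]
```

```bash
python3 - <<'E'
from h import *
plan((559,-293,70,-121))
E
```

```text
[0.0179,0.0518,0.0023,5.4,0.2,-0.0]
[0.0179,0.0518,-0.0025,5.4,0.0,0.0]
[0.0179,0.0513,-0.0073,5.4,0.0,0.0]
[0.0179,0.0504,-0.0121,5.4,0.0,0.0]
[0.0179,0.0491,-0.0167,5.4,0.0,0.0]
```

Emit:
carry_out(
  commands=[
    [0.005,0.052,0.002,5.4,0,0],
    [0.015,0.052,-0.003,5.4,0,0],
    [0.02,0.051,-0.007,5.4,0,0],
    [0.02,0.05,-0.012,5.4,0,0],
    [0.02,0.043,-0.015,5.4,0,0],
    [0,0,0,0,0,0],
    [0,0,0,0,0,0],
  ],
)

```text
t: 37.72
ee_pos: [563.5, -285.8, 69.5]
orientation: [-1.903, 0.535, 1.919]
ft_force: [-0.7, 0.2, 0.4]
width: 87.4
```

```bash
python3 - <<'E'
from h import *
rep();im=shot('wrist','w21'); bowl(im)
u=proj(im,[559,-293,54])[0].astype(int); print(u); lines(im,u[0]-45,u[0]+45,max(0,u[1]-45),u[1]+45,51,ml=16)
plan((559,-293,28,-121))
E
```

```text
t 37.73 pos [ 563.5 -285.8   69.5] yaw -121.41 tilt 0.49 q1,q6 [-0.49  1.63] F [-0.7  0.2  0.4] w 87.4
screw [332.4 223. ] 20 [ 557.6 -294.6   54. ]
screw [118.4 278. ] 307 [ 604.2 -131.1   54. ]
[329 222]
[319 247 340 246] [ 545. -276.  537. -289.] len 16.0 dir -118.4
[312 184 330 177] [ 589. -297.  587. -310.] len 14.0 dir -99.6
[309 219 310 195] [ 568. -281.  583. -291.] len 18.0 dir -34.2
[333 250 353 249] [ 537. -283.  530. -297.] len 15.0 dir -118.3
[308 201 308 182] [ 580. -288.  592. -295.] len 14.0 dir -32.0
[347 215 349 238] [ 556. -306.  540. -299.] len 18.0 dir 154.9
[311 185 332 177] [ 589. -296.  586. -311.] len 16.0 dir -100.0
[0.0416,0.0087,-0.0005,-0.4,0.5,-0.0]
```

Emit:
carry_out(
  commands=[
    [0.015,0.009,-0.001,-1.8,0.5,0],
    [0.026,0,0,0,0,0],
    [0,0,0,0,0,0],
    [0,0,0,0,0,0],
  ],
)

```text
t: 38.28
ee_pos: [563.6, -288.8, 30.9]
orientation: [-1.943, 0.502, 1.934]
ft_force: [-0.2, -1.2, -0.3]
width: 88.0
```

```bash
python3 - <<'E'
from h import *
rep();im=shot('wrist','w22'); u=proj(im,[558.5,-293.5,54])[0].astype(int); print(u)
for b in brass(im,lo=(8,90,50),amin=15,amax=400): print(b[0],b[1],plane(im,[b[0]],54)[0].round(1))
lines(im,u[0]-55,u[0]+55,max(0,u[1]-55),u[1]+55,51,ml=18)
plan((558.5,-293.5,-3,-120))
E
```

```text
t 38.27 pos [ 563.6 -288.8   30.9] yaw -118.97 tilt 0.26 q1,q6 [-0.49  1.58] F [-0.2 -1.2 -0.3] w 88.0
[328 249]
[328.3 248.5] 199 [ 559.2 -293.7   54. ]
[309 296 348 295] [ 534. -266.  523. -288.] len 25.0 dir -117.3
[311 276 340 276] [ 546. -274.  537. -290.] len 18.0 dir -119.0
[292 286 323 286] [ 546. -260.  536. -278.] len 20.0 dir -119.0
[337 285 358 286] [ 533. -286.  525. -297.] len 13.0 dir -122.1
[362 286 382 286] [ 524. -299.  518. -311.] len 13.0 dir -119.0
[300 251 303 271] [ 565. -277.  552. -272.] len 14.0 dir 157.8
[277 258 284 276] [ 568. -262.  555. -259.] len 13.0 dir 168.3
[0.0339,0.0065,0.0022,1.0,-0.3,0.0]
```

Emit:
carry_out(
  commands=[
    [0.012,0.006,0.0015,0,0,0],
    [0.016,0,0,0,0,0],
    [0.006,0,0,0,0,0],
    [0,0,0,0,0,0],
  ],
)

```text
t: 38.83
ee_pos: [559.7, -293.8, -4.2]
orientation: [-1.944, 0.502, 1.932]
ft_force: [0.8, -0.2, 0.6]
width: 88.0
```

Emit:
carry_out(
  commands=[
    [0,0,0,0,0,0],
    [0,0,0,0,0,0],
    [0,0,0,0,0,0],
    [0,0,0,0,0,0],
    [0,0,0,0,0,0],
    [0,0,0,0,0,0],
    [0,0,0,0,0,0],
  ],
  grip=1,
)

```text
t: 39.7
ee_pos: [560.4, -294.2, -3.4]
orientation: [-1.946, 0.502, 1.931]
ft_force: [1.1, 0.5, -0.7]
width: 33.6
```

```bash
python3 - <<'E'
from h import *
rep(); im=shot('wrist','w23'); s,M,a=state()
for b in brass(im,lo=(8,90,50),amin=30,amax=900): print(b[0],b[1],(M.T@(plane(im,[b[0]],54)[0]-s['ee_pos'])).round(1))
plan((s['ee_pos'][0],s['ee_pos'][1],90,-119),(648.2,-67.2,90,-7))
E
```

```text
t 39.7 pos [ 560.4 -294.2   -3.4] yaw -118.96 tilt 0.44 q1,q6 [-0.5   1.57] F [ 1.1  0.5 -0.7] w 33.6
[317.7 278.5] 324 [-57.4  -0.    0.8]
[247.8 333.3] 539 [-57.6 -37.   33.7]
[388.  332.9] 517 [-57.7  37.2  33.5]
[-0.0467,-0.0,-0.0004,0.0,-0.4,0.0]
[-0.0467,0.0,0.0,0.0,0.0,0.0]
[0.0,-0.0219,0.003,-10.2,0.0,0.0]
[0.0,-0.0221,-0.0009,-10.2,0.0,0.0]
[0.0,-0.0216,-0.0048,-10.2,0.0,0.0]
[0.0,-0.0204,-0.0085,-10.2,0.0,0.0]
[0.0,-0.0186,-0.012,-10.2,0.0,0.0]
[0.0,-0.0162,-0.0151,-10.2,0.0,0.0]
[0.0,-0.0132,-0.0177,-10.2,0.0,0.0]
[0.0,-0.0099,-0.0198,-10.2,0.0,0.0]
[0.0,-0.0062,-0.0212,-10.2,0.0,0.0]
[0.0,-0.0024,-0.022,-10.2,0.0,0.0]
[0.0,0.0015,-0.0221,-10.2,0.0,0.0]
```

Emit:
carry_out(
  commands=[
    [-0.03,0,0,0,-0.4,0],
    [-0.05,0,0,0,0,0],
    [-0.02,-0.022,0.003,-10.2,0,0],
    [0,-0.022,-0.001,-10.2,0,0],
    [0,-0.022,-0.005,-10.2,0,0],
    [0,-0.02,-0.009,-10.2,0,0],
    [0,-0.019,-0.012,-10.2,0,0],
    [0,-0.016,-0.015,-10.2,0,0],
  ],
)

```text
t: 40.75
ee_pos: [606.1, -166.6, 98.2]
orientation: [1.882, 0.579, -1.887]
ft_force: [0.3, -0.5, -1.6]
width: 33.7
```

Emit:
carry_out(
  commands=[
    [0,-0.013,-0.018,-10.2,0,0],
    [0,-0.01,-0.02,-10.2,0,0],
    [0,-0.006,-0.021,-10.2,0,0],
    [0,-0.002,-0.022,-10.2,0,0],
    [0,0.001,-0.018,-10,0,0],
    [0,0,0,0,0,0],
    [0,0,0,0,0,0],
  ],
)

```text
t: 41.62
ee_pos: [639.5, -61.1, 96.2]
orientation: [1.254, 1.186, -1.26]
ft_force: [-0.1, -0.0, -1.9]
width: 34.0
```

```bash
python3 - <<'E'
from h import *
rep(); im=shot('wrist','w24'); s,M,a=state()
for b in brass(im,lo=(8,90,50),amin=100,amax=900): 
    d=(M.T@(plane(im,[b[0]],s['ee_pos'][2]+5.4+52)[0]-s['ee_pos']))
    if abs(d[1])<5: print(b[0],b[1],d.round(1))
plan((648.3,-66.6,62,-7))
E
```

```text
t 41.62 pos [639.5 -61.1  96.2] yaw -3.6 tilt 0.45 q1,q6 [-0.11 -0.05] F [-0.1 -0.  -1.9] w 34.0
[317.5 278.5] 344 [-57.4  -0.4   0.3]
[0.0341,0.0094,0.0049,3.4,-0.1,0.4]
```

Emit:
carry_out(
  commands=[
    [0.006,0.009,0.005,3.4,0,0.4],
    [0.012,0,0,0,0,0],
    [0.01,0,0,0,0,0],
    [0,0,0,0,0,0],
    [0,0,0,0,0,0],
  ],
)

```text
t: 42.3
ee_pos: [646.4, -68.8, 66.1]
orientation: [1.304, 1.149, -1.305]
ft_force: [0.0, 0.3, -1.7]
width: 33.5
```

```bash
python3 - <<'E'
from h import *
rep()
plan((648.2,-66.9,60,-7))
E
```

```text
t 42.3 pos [646.4 -68.8  66.1] yaw -7.39 tilt 0.19 q1,q6 [-0.13  0.  ] F [ 0.   0.3 -1.7] w 33.5
[0.0061,0.0015,-0.0021,-0.4,-0.1,0.2]
```

Emit:
carry_out(
  commands=[
    [0.003,0.0015,-0.002,-0.4,0,0],
    [0.003,0,0,0,0,0],
    [0,0,0,0,0,0],
  ],
)

```text
t: 42.68
ee_pos: [648.6, -66.7, 60.3]
orientation: [1.299, 1.152, -1.298]
ft_force: [-0.8, -0.5, -1.3]
width: 34.2
```

```bash
python3 - <<'E'
from h import *
rep()
plan((648.2,-66.9,50,-7))
E
```

```text
t 42.67 pos [648.6 -66.7  60.3] yaw -6.94 tilt 0.15 q1,q6 [-0.12 -0.  ] F [-0.8 -0.5 -1.3] w 34.2
[0.0103,-0.0004,0.0003,0.1,-0.1,0.1]
```

Emit:
carry_out(
  commands=[
    [0.004,0,0,0,0,0],
    [0.004,0,0,0,0,0],
    [0.004,0,0,0,0,0],
    [0.002,0,0,0,0,0],
    [0,0,0,0,0,0],
  ],
)

```text
t: 43.3
ee_pos: [648.6, -66.6, 45.2]
orientation: [1.299, 1.152, -1.298]
ft_force: [-1.1, -0.6, -1.3]
width: 34.1
```

Entered (45.2, well below the rim's 53.6). Press and twist.

Emit:
carry_out(
  commands=[
    [0.003,0,0,0,0,0],
    [0.003,0,0,0,0,0],
    [0.002,0,0,0,0,0],
    [0.002,0,0,0,0,0],
  ],
)

```text
t: 43.8
ee_pos: [648.9, -66.7, 38.6]
orientation: [1.299, 1.152, -1.298]
ft_force: [-8.9, 1.0, 25.1]
width: 33.9
```

Emit:
carry_out(
  commands=[
    [0.001,0,0,10,0,0],
    [0.001,0,0,10,0,0],
    [0.001,0,0,10,0,0],
    [0.001,-0.0005,0.0005,10,0,0],
  ],
)

```text
t: 44.3
ee_pos: [650.8, -67.2, 38.7]
orientation: [1.8, 0.687, -1.791]
ft_force: [-1.3, -0.1, 7.5]
width: 33.9
```

```bash
python3 - <<'E'
from h import *
rep();print(state()[0]['moment'])
E
```

```text
t 44.3 pos [650.8 -67.2  38.7] yaw -48.15 tilt 0.27 q1,q6 [-0.12  0.72] F [-1.3 -0.1  7.5] w 33.9
[0.04288709 0.24857941 0.09606934]
```

Emit:
carry_out(
  commands=[
    [0.001,-0.001,0.001,10,0,0],
    [0.001,0,0,10,0,0],
    [0.001,0,0.001,10,0,0],
    [0.001,0,0,10,0,0],
    [0.001,0,0,6,0,0],
  ],
)

```text
t: 44.92
ee_pos: [652.3, -68.6, 38.7]
orientation: [-2.186, 0.106, 2.158]
ft_force: [-3.6, 0.3, 6.7]
width: 34.3
```

```bash
python3 - <<'E'
from h import *
rep();print(state()[0]['moment'])
E
```

```text
t 44.92 pos [652.3 -68.6  38.7] yaw -95.57 tilt 0.72 q1,q6 [-0.12  1.54] F [-3.6  0.3  6.7] w 34.3
[-0.00807974  0.89436809  1.29643351]
```

Emit:
carry_out(
  commands=[
    [0,0,0,-1,0,0],
    [0,0,0,0,0,0],
    [0,0,0,0,0,0],
    [0,0,0,0,0,0],
    [-0.03,0,0,0,0,0],
    [-0.05,0,0,0,0,0],
    [0,0,0,0,0,0],
  ],
  grip=0,
)

```text
t: 45.8
ee_pos: [651.1, -68.5, 119.2]
orientation: [-2.195, 0.083, 2.17]
ft_force: [0.1, -0.2, -0.5]
width: 88.1
```

```bash
python3 - <<'E'
from h import *
rep(); im=shot('wrist','w25')
for b in brass(im,lo=(8,90,50),amin=30,amax=500): print(b[0],b[1],plane(im,[b[0]],97)[0].round(1))
plan((457,345,90,18))
E
```

```text
t 45.8 pos [651.1 -68.5 119.2] yaw -94.35 tilt 0.65 q1,q6 [-0.12  1.52] F [ 0.1 -0.2 -0.5] w 88.1
[169.1 215. ] 170 [663.2  41.1  97. ]
[318.2 221.6] 151 [649.6 -68.6  97. ]
[0.0023,-0.0361,0.0203,-10.2,-0.4,-0.0]
[0.0024,-0.0392,0.0135,-10.2,0.0,0.0]
[0.0024,-0.0409,0.0064,-10.2,0.0,0.0]
[0.0024,-0.0414,-0.001,-10.2,0.0,0.0]
[0.0024,-0.0406,-0.0083,-10.2,0.0,0.0]
[0.0024,-0.0385,-0.0154,-10.2,0.0,0.0]
[0.0024,-0.0351,-0.0219,-10.2,0.0,0.0]
[0.0024,-0.0307,-0.0278,-10.2,0.0,0.0]
[0.0024,-0.0253,-0.0328,-10.2,0.0,0.0]
[0.0024,-0.0191,-0.0368,-10.2,0.0,0.0]
[0.0024,-0.0122,-0.0396,-10.2,0.0,0.0]
```

Emit:
carry_out(
  commands=[
    [0,-0.036,0.02,-10.2,0,0],
    [0,-0.039,0.013,-10.2,0,0],
    [0,-0.041,0.006,-10.2,0,0],
    [0,-0.041,-0.001,-10.2,0,0],
    [0,-0.041,-0.008,-10.2,0,0],
    [0.002,-0.038,-0.015,-10.2,0,0],
    [0.002,-0.035,-0.022,-10.2,0,0],
    [0.002,-0.031,-0.028,-10.2,0,0],
  ],
)

```text
t: 46.85
ee_pos: [494.4, 233.7, 98.8]
orientation: [1.334, 1.121, -1.35]
ft_force: [0.6, 0.7, 0.4]
width: 87.8
```

Emit:
carry_out(
  commands=[
    [0.005,-0.025,-0.033,-10.2,0,0],
    [0.005,-0.019,-0.036,-10.2,0,0],
    [0.005,-0.01,-0.03,-10,0,0],
    [0,0,0,0,0,0],
    [0,0,0,0,0,0],
  ],
)

```text
t: 47.48
ee_pos: [433.6, 336.1, 76.9]
orientation: [0.918, 1.372, -0.949]
ft_force: [-0.5, 0.7, 0.0]
width: 87.9
```

```bash
python3 - <<'E'
from h import *
rep();im=shot('wrist','w26')
for b in brass(im,lo=(8,90,50),amin=30,amax=500): print(b[0],b[1],plane(im,[b[0]],54)[0].round(1))
u=proj(im,[456,346,54])[0].astype(int); print(u); lines(im,max(0,u[0]-55),u[0]+55,max(0,u[1]-55),u[1]+55,51,ml=18)
E
```

```text
t 47.48 pos [433.6 336.1  76.9] yaw 21.22 tilt 1.18 q1,q6 [0.64 0.26] F [-0.5  0.7  0. ] w 87.9
[523.4 156.7] 200 [548.  431.6  54. ]
[353.6 211.1] 149 [455.  351.9  54. ]
[193.5 381.1] 303 [384.8 148.1  54. ]
[351 218]
[393 269 393 251] [504. 318. 497. 332.] len 16.0 dir 115.4
[346 171 367 175] [439. 377. 454. 380.] len 15.0 dir 10.5
[300 236 309 195] [425. 317. 420. 350.] len 34.0 dir 98.9
[366 236 375 214] [473. 336. 471. 355.] len 19.0 dir 93.1
[329 230 362 237] [444. 330. 470. 334.] len 26.0 dir 8.8
[336 169 358 164] [431. 376. 445. 385.] len 16.0 dir 34.5
[315 186 335 170] [422. 359. 431. 375.] len 19.0 dir 60.9
```

```bash
python3 - <<'E'
from h import *
plan((455,351.5,28,10))
E
```

```text
[0.0242,0.0133,-0.0035,5.6,0.2,1.2]
[0.0244,0.0124,-0.0047,5.6,0.0,0.0]
```

Emit:
carry_out(
  commands=[
    [0.01,0.013,-0.004,5.6,0,1.2],
    [0.015,0.012,-0.005,5.6,0,0],
    [0.024,0,0,0,0,0],
    [0,0,0,0,0,0],
    [0,0,0,0,0,0],
  ],
)

```text
t: 48.15
ee_pos: [458.7, 347.9, 27.4]
orientation: [1.094, 1.274, -1.094]
ft_force: [-1.1, 0.8, -0.3]
width: 87.7
```

```bash
python3 - <<'E'
from h import *
rep();im=shot('wrist','w27')
for b in brass(im,lo=(8,90,50),amin=60,amax=500): print(b[0],b[1],plane(im,[b[0]],54)[0].round(1))
u=proj(im,[455,351.5,54])[0].astype(int); print(u); lines(im,max(0,u[0]-65),u[0]+65,max(0,u[1]-65),u[1]+65,51,ml=22)
plan((455,351.5,-3,10))
E
```

```text
t 48.15 pos [458.7 347.9  27.4] yaw 8.85 tilt 0.25 q1,q6 [0.63 0.48] F [-1.1  0.8 -0.3] w 87.7
[511.  130.9] 344 [548.1 431.7  54. ]
[313.4 242.8] 236 [455.1 352.1  54. ]
[313 243]
[342 246 342 209] [473. 351. 468. 374.] len 24.0 dir 100.2
[295 271 334 270] [447. 330. 471. 334.] len 24.0 dir 10.4
[286 195 310 181] [435. 378. 448. 388.] len 16.0 dir 39.7
[302 194 328 192] [444. 380. 459. 383.] len 15.0 dir 13.4
[314 181 339 192] [450. 388. 465. 384.] len 16.0 dir -15.6
[0.0304,-0.003,-0.0042,-1.1,0.2,-0.2]
```

Emit:
carry_out(
  commands=[
    [0.01,-0.003,-0.005,-1.3,0,0],
    [0.014,0,0,0,0,0],
    [0.006,0,0,0,0,0],
    [0,0,0,0,0,0],
  ],
)

```text
t: 48.7
ee_pos: [455.0, 352.9, -3.5]
orientation: [1.077, 1.284, -1.074]
ft_force: [1.0, 0.3, 0.0]
width: 87.7
```

Emit:
carry_out(
  commands=[
    [0,0,0,0,0,0],
    [0,0,0,0,0,0],
    [0,0,0,0,0,0],
    [0,0,0,0,0,0],
    [0,0,0,0,0,0],
    [0,0,0,0,0,0],
    [0,0,0,0,0,0],
  ],
  grip=1,
)

```text
t: 49.58
ee_pos: [455.5, 353.3, -2.7]
orientation: [1.078, 1.283, -1.073]
ft_force: [0.4, 0.9, -1.1]
width: 33.9
```

```bash
python3 - <<'E'
from h import *
rep(); im=shot('wrist','w28'); s,M,a=state()
for b in brass(im,lo=(8,90,50),amin=30,amax=900): print(b[0],b[1],(M.T@(plane(im,[b[0]],54)[0]-s['ee_pos'])).round(1))
plan((s['ee_pos'][0],s['ee_pos'][1],90,10),(552.2,54.6,90,83))
E
```

```text
t 49.58 pos [455.5 353.3  -2.7] yaw 10.24 tilt 0.33 q1,q6 [0.64 0.47] F [ 0.4  0.9 -1.1] w 33.9
[556.3 155.8] 512 [-56.3 105.  -60.6]
[317.7 279. ] 336 [-56.8  -0.2   1. ]
[247.5 332.8] 580 [-56.9 -37.5  33.5]
[387.8 332.5] 555 [-56.5  37.1  33.6]
[-0.0464,0.0003,0.0001,0.1,0.1,-0.3]
[-0.0464,0.0,0.0,0.1,0.0,0.0]
[0.0,0.0062,0.0444,-10.4,0.0,0.0]
[0.0,-0.0019,0.0448,-10.4,0.0,0.0]
[0.0,-0.01,0.0437,-10.4,0.0,0.0]
[0.0,-0.0178,0.0412,-10.4,0.0,0.0]
[0.0,-0.0249,0.0373,-10.4,0.0,0.0]
[0.0,-0.0313,0.0321,-10.4,0.0,0.0]
[0.0,-0.0366,0.026,-10.4,0.0,0.0]
```

Emit:
carry_out(
  commands=[
    [-0.03,0,0,0,0,0],
    [-0.055,0,0,0,0,0],
    [-0.02,0.006,0.044,-10.4,0,0],
    [0,-0.002,0.045,-10.4,0,0],
    [0,-0.01,0.044,-10.4,0,0],
    [0,-0.018,0.041,-10.4,0,0],
    [0,-0.025,0.037,-10.4,0,0],
    [0,-0.031,0.032,-10.4,0,0],
  ],
)

```text
t: 50.62
ee_pos: [542.8, 94.4, 106.4]
orientation: [0.209, 1.554, -0.21]
ft_force: [0.3, -0.4, -0.5]
width: 33.8
```

Emit:
carry_out(
  commands=[
    [0,-0.033,0.022,-10.4,0,0],
    [0,0,0,0,0,0],
    [0,0,0,0,0,0],
  ],
)

```text
t: 51.0
ee_pos: [555.7, 53.0, 106.3]
orientation: [0.066, 1.564, -0.068]
ft_force: [-0.9, -0.4, -2.1]
width: 33.9
```

```bash
python3 - <<'E'
from h import *
rep(); im=shot('wrist','w29'); s,M,a=state()
for b in brass(im,lo=(8,90,50),amin=100,amax=900): 
    d=(M.T@(plane(im,[b[0]],s['ee_pos'][2]+4.7+52)[0]-s['ee_pos']))
    if abs(d[1])<5: print(b[0],b[1],d.round(1))
plan((551.7,54.5,65,83))
E
```

```text
t 51.0 pos [555.7  53.  106.3] yaw 85.13 tilt 0.37 q1,q6 [ 0.08 -1.41] F [-0.9 -0.4 -2.1] w 33.9
[319.4 194.7] 719 [-57.    0.6 -43.1]
[317.7 278.8] 338 [-56.7  -0.2   0.8]
[313.6 351.8] 119 [-56.4  -2.5  46.3]
[0.0412,0.001,-0.0044,2.2,0.4,0.1]
```

Emit:
carry_out(
  commands=[
    [0.01,0.001,-0.0045,2.2,0.4,0],
    [0.015,0,0,0,0,0],
    [0.015,0,0,0,0,0],
    [0,0,0,0,0,0],
    [0,0,0,0,0,0],
  ],
)

```text
t: 51.68
ee_pos: [550.4, 58.1, 63.8]
orientation: [0.094, 1.57, -0.096]
ft_force: [0.6, -1.0, -0.8]
width: 33.5
```

```bash
python3 - <<'E'
from h import *
rep(); im=pickle.load(open('pics/w29.pkl','rb')); print(plane(im,[[319.4,194.7]],50))
plan((551.7,54.5,60,83))
E
```

```text
t 51.67 pos [550.4  58.1  63.8] yaw 83.09 tilt 0.1 q1,q6 [ 0.08 -1.37] F [ 0.6 -1.  -0.8] w 33.5
[[546.46343508  55.2113723   50.        ]]
[0.0038,-0.0034,0.0018,0.1,-0.1,0.1]
```

Emit:
carry_out(
  commands=[
    [0.002,-0.0035,0.002,0,0,0],
    [0.002,0,0,0,0,0],
    [0,0,0,0,0,0],
  ],
)

```text
t: 52.05
ee_pos: [552.8, 54.0, 60.4]
orientation: [0.094, 1.568, -0.096]
ft_force: [-0.6, -0.0, -0.1]
width: 33.8
```

```bash
python3 - <<'E'
from h import *
rep()
plan((551.7,54.5,50,83))
E
```

```text
t 52.05 pos [552.8  54.   60.4] yaw 83.08 tilt 0.05 q1,q6 [ 0.08 -1.37] F [-0.6 -0.  -0.1] w 33.8
[0.0104,0.0004,-0.0012,0.1,0.0,0.0]
```

Emit:
carry_out(
  commands=[
    [0.004,0,-0.001,0,0,0],
    [0.004,0,0,0,0,0],
    [0.004,0,0,0,0,0],
    [0.002,0,0,0,0,0],
    [0,0,0,0,0,0],
  ],
)

```text
t: 52.68
ee_pos: [551.7, 54.1, 45.4]
orientation: [0.094, 1.569, -0.096]
ft_force: [0.2, 0.8, -1.6]
width: 33.7
```

Entered (45.4 against rim 54.3). Press and twist.

Emit:
carry_out(
  commands=[
    [0.003,0,0,0,0,0],
    [0.003,0,0,0,0,0],
    [0.002,0,0,0,0,0],
    [0.002,0,0,0,0,0],
  ],
)

```text
t: 53.18
ee_pos: [552.0, 54.0, 39.1]
orientation: [0.094, 1.568, -0.096]
ft_force: [-9.7, -0.4, 31.8]
width: 34.1
```

Emit:
carry_out(
  commands=[
    [0.001,0,0,10,0,0],
    [0.001,0,-0.0005,10,0,0],
    [0.001,0,-0.0005,10,0,0],
    [0.001,-0.0005,-0.0005,10,0,0],
  ],
)

```text
t: 53.68
ee_pos: [553.7, 55.2, 39.2]
orientation: [0.658, 1.462, -0.653]
ft_force: [-0.6, -0.8, 10.1]
width: 33.9
```

```bash
python3 - <<'E'
from h import *
rep();print(state()[0]['moment'])
E
```

```text
t 53.67 pos [553.7  55.2  39.2] yaw 41.88 tilt 0.45 q1,q6 [ 0.08 -0.65] F [-0.6 -0.8 10.1] w 33.9
[-0.12193258  0.15046857  0.08171561]
```

Emit:
carry_out(
  commands=[
    [0.001,-0.001,-0.0005,10,0,0],
    [0.001,-0.0005,0,10,0,0],
    [0.001,-0.0005,0,10,0,0],
    [0.001,0,0,10,0,0],
    [0.001,0,0,6,0,0],
  ],
)

```text
t: 54.3
ee_pos: [553.8, 55.1, 39.2]
orientation: [1.285, 1.154, -1.27]
ft_force: [-5.0, -3.3, 15.0]
width: 34.6
```

```bash
python3 - <<'E'
from h import *
rep();print(state()[0]['moment'])
E
```

```text
t 54.3 pos [553.8  55.1  39.2] yaw -5.44 tilt 0.68 q1,q6 [0.08 0.17] F [-5.  -3.3 15. ] w 34.6
[-0.7406023   1.10311946  1.2256225 ]
```

Emit:
carry_out(
  commands=[
    [0,0,0,-1,0,0],
    [0,0,0,0,0,0],
    [0,0,0,0,0,0],
    [0,0,0,0,0,0],
    [-0.03,0,0,0,0,0],
    [-0.05,0,0,0,0,0],
    [-0.05,0,0,0,0,0],
    [0,0,0,0,0,0],
  ],
  grip=0,
)

```text
t: 55.3
ee_pos: [552.2, 55.0, 171.3]
orientation: [1.27, 1.165, -1.257]
ft_force: [-0.9, 0.3, -0.2]
width: 88.0
```

```bash
python3 - <<'E'
from h import *
rep(); im=shot('wrist','w30')
for b in brass(im,lo=(8,90,50),amin=60,amax=500): print(b[0],b[1],plane(im,[b[0]],97)[0].round(1))
E
```

```text
t 55.3 pos [552.2  55.  171.3] yaw -4.36 tilt 0.59 q1,q6 [0.08 0.16] F [-0.9  0.3 -0.2] w 88.0
[318.  200.8] 107 [552.7  53.5  97. ]
[440.3 205.5] 110 [663.9  40.1  97. ]
```

Emit:
carry_out(
  commands=[
    [0,0.025,0.055,0,0,0],
    [0,0.025,0.055,0,0,0],
    [0,0,0,0,0,0],
    [0,0,0,0,0,0],
  ],
)

```text
t: 55.85
ee_pos: [589.3, -60.0, 162.6]
orientation: [1.263, 1.176, -1.265]
ft_force: [-0.0, 1.1, -0.9]
width: 87.8
```

```bash
python3 - <<'E'
from h import *
rep(); im=shot('wrist','w31'); a=pickle.load(open('pics/w30.pkl','rb'))
B1=brass(a,lo=(8,90,50),amin=60,amax=500); B2=brass(im,lo=(8,90,50),amin=40,amax=500)
for b1 in B1:
  c1,d1=ray(a,[b1[0]])
  for b in B2:
    c2,d2=ray(im,[b[0]]); A=np.c_[d1[0],-d2[0]]; s,r,_,_=np.linalg.lstsq(A,c2-c1,rcond=None); P=(c1+s[0]*d1[0]+c2+s[1]*d2[0])/2
    if r[0]<6 and 40<P[2]<115: print(b1[0],b[0],b[1],P.round(1),'res',(r[0]**.5).round(2))
for c in [(661,42),(649,-68),(552.5,54.5)]:
    u=proj(im,[*c,96])[0].astype(int); print('at',c,u); lines(im,max(0,u[0]-40),u[0]+40,max(0,u[1]-40),u[1]+40,96,ml=18)
cv2.imwrite('pics/w31c.png',cv2.resize(im['pixels'][0:300,150:510],None,fx=2,fy=2,interpolation=cv2.INTER_CUBIC))
E
```

```text
t 55.85 pos [589.3 -60.  162.6] yaw -4.23 tilt 0.19 q1,q6 [-0.12 -0.05] F [-0.   1.1 -0.9] w 87.8
[318.  200.8] [260.2  65.2] 162 [552.8  53.8  98. ] res 0.07
[440.3 205.5] [404.7  72.4] 160 [663.6  40.4  97.8] res 0.03
at (661, 42) [400  70]
[365  35 410  40] [634.  69. 668.  63.] len 34.0 dir -10.0
[360 108 362  36] [628.  17. 632.  68.] len 52.0 dir 86.4
[431  83 431  43] [685.  31. 684.  60.] len 29.0 dir 92.0
[429 109 438  50] [684.  12. 689.  55.] len 43.0 dir 82.8
[375  68 375  88] [641.  45. 641.  31.] len 15.0 dir -91.1
[411  41 430  43] [669.  62. 683.  60.] len 15.0 dir -9.7
[378  93 412  88] [643.  27. 670.  29.] len 27.0 dir 3.7
[405  91 426  89] [664.  27. 681.  27.] len 17.0 dir 0.9
[362  74 371  56] [631.  42. 638.  54.] len 14.0 dir 59.4
at (649, -68) [386 205]
[346 229 380 230] [612. -88. 643. -91.] len 31.0 dir -6.0
[386 219 403 244] [ 649.  -81.  664. -106.] len 30.0 dir -59.2
[410 236 421 165] [670. -99. 679. -34.] len 66.0 dir 82.7
[346 220 375 222] [613. -79. 639. -83.] len 26.0 dir -8.4
[380 181 403 179] [644. -45. 663. -45.] len 20.0 dir 0.9
[372 165 400 166]
[... 301 characters left out ...]
661. -87.] len 24.0 dir -47.4
at (552.5, 54.5) [260  64]
[223  74 224 103] [523.  50. 520.  28.] len 22.0 dir -97.4
[234 102 234  35] [528.  29. 535.  76.] len 48.0 dir 81.1
[238  28 299  35] [539.  81. 584.  73.] len 46.0 dir -10.2
[237  65 238  86] [535.  56. 533.  40.] len 15.0 dir -95.8
[283  41 286  68] [572.  70. 572.  51.] len 19.0 dir -89.1
[279  42 287 102] [569.  69. 570.  25.] len 44.0 dir -88.0
[242  36 261  33] [541.  75. 556.  76.] len 15.0 dir 3.7
[288 100 298  76] [571.  27. 581.  44.] len 20.0 dir 60.7
[221  24 222  43] [527.  84. 526.  72.] len 13.0 dir -96.2
[264  93 283  87] [553.  34. 568.  37.] len 16.0 dir 12.1
[246  95 266 102] [538.  33. 554.  27.] len 17.0 dir -23.0
```

View pics/w31c.png

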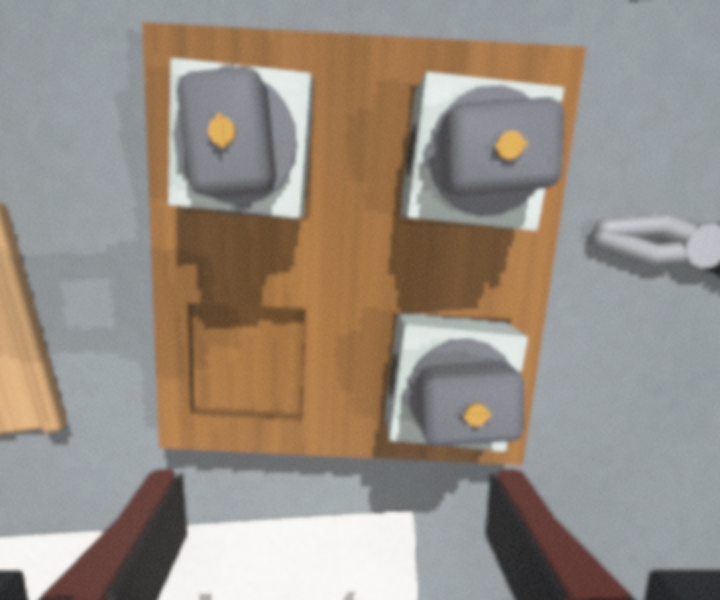

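```bash
python3 - <<'E'
from h import *
im=pickle.load(open('pics/w31.pkl','rb')); a=pickle.load(open('pics/w25.pkl','rb'))
c1,d1=ray(a,[[318.2,221.6]])
for b in brass(im,lo=(8,90,50),amin=40,amax=500):
    c2,d2=ray(im,[b[0]]); A=np.c_[d1[0],-d2[0]]; s,r,_,_=np.linalg.lstsq(A,c2-c1,rcond=None); P=(c1+s[0]*d1[0]+c2+s[1]*d2[0])/2
    if r[0]<9: print(b[0],P.round(1),r)
t=shot('top','t2'); u=proj(t,[548,431,54])[0].astype(int); print(u,[(b[0],plane(t,[b[0]],54)[0].round()) for b in brass(t,lo=(8,90,50),amin=3,amax=60) if np.linalg.norm(b[0]-u)<25])
for n,p in(('dispenser',(428,140)),('pliers',(328,112)),('spoon',(320,272))):
    x,y=p; o=pickle.load(open('pics/top0.pkl','rb'))['pixels']; print(n,'diff',np.abs(o[y-25:y+25,x-25:x+25].astype(int)-t['pixels'][y-25:y+25,x-25:x+25]).mean().round(1))
E
```

```text
[387.9 207.1] [649.9 -68.6  98. ] [0.00983722]
[155 200] [(array([154.4, 200.2]), array([548., 433.,  54.]))]
dispenser diff 14.4
pliers diff 29.4
spoon diff 40.9
```

```bash
python3 - <<'E'
from h import *
rep(); print(ctrl.close_job())
E
```

```text
t 55.95 pos [589.5 -59.4 163.2] yaw -4.16 tilt 0.15 q1,q6 [-0.12 -0.05] F [ 0.4  0.6 -0.1] w 87.9
the job is handed in; nothing more can be done
None
```

I set the three heads into pockets of the block and closed each with a bowl, then handed the job in at 56 s. The fourth bowl was left standing on the left mat.

**Checks that passed**
- **Height:** all three drain screws came out at z of about 98 mm by triangulation. That puts the bowl origins about 32 mm above the head undersides, where locked is 33 mm.
- **Twist:** the bowl axes stand about 78–82° from the head slots. Each twist ended on the stop with about 1.25 N m.
- **Spare bowl:** it was seen where it started, at about (548, 432) mm.
- **Gripper:** it was open and clear of everything at the end.

**What disagreed or was not settled**
- **Fingertips:** they proved to be about 30 mm behind the reported TCP, so my first grasp closed on air above the head. I allowed for the offset after that.
- **Bystanders:** the comparison of the first and last top pictures was inconclusive. The patches over the dispenser, pliers and spoon rest differed, probably because the arm stood over that part of the table. No contact force appeared near them, and the parts of the pliers and spoon rest visible in the last wrist view showed nothing amiss.
- **Sideways fit:** the first bowl's screw reads about 2.5 mm from where I had placed its head. I take this to be play in the pocket and mouth, within the 5 mm limit. I did not re-measure the head itself.

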